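Refit the air filter and its cover on a small petrol engine

ROBOT

A 6-joint arm with a two-finger parallel gripper is mounted at the origin on the work surface. World frame = base frame: x ahead of the robot, y to its left, z up, the work surface at z = 0. Lengths are in m, angles in rad, forces in N, time in s.
With the tool pointing down it reaches from about 0.375 to 0.975 m from the base axis. Payload 3.8 kg.
Tool frame: the origin (TCP) lies where the fingers leave the gripper's body, on its centre line; the fingertips stand 73 mm ahead of it and the grasp point (between the pads) lies 54 mm ahead of it; z points along the fingers, y is the line along which they close (so a half turn about z gives the same grasp; the last joint's range is limited). The gripper opens to 85 mm and grips with 20 to 120 N. Pads are 22 mm wide; open, the fingers measure 114 mm over their backs; the gripper's body (76 mm by 85 mm) begins 54 mm behind the grasp point. The pads swing forward as they close: fully open they stand 13 mm farther back than shut.
Start: joints at [1.271, 0.264, 1.604, -0, 1.274, -0.037], TCP at [0.175, 0.652, 0.304] pointing down, gripper open.
Joint ranges: [-2.63, 2.63], [-0.94, 2.18], [0.31, 2.57], [-1.31, 4.45], [0, 2.66], [-2.55, 2.55]. Speed limits (rad/s): [2.57, 2.57, 3.14, 3.14, 3.14, 3.14].

INTERFACE

Orientations are given as a rotation vector (axis times angle).
In Python, from workcell import read_state, viewer, bot gives the robot as it stands.
- The arm moves only by the tool jog_arm, never from a script. Its argument "increments" is a list that holds one entry, the list of rows, each a list of 7 numbers: the shift along the tool's x, y, z in units of 30 mm (1.0 is 30 mm), then the turn, a rotation vector about the tool's x, y, z in units of 6 degrees (1.0 is 6 degrees), then the opening, from -1 (shut) to 1 (fully open). A call has exactly 5 rows; each row shifts and turns the commanded pose from where the row before left it, along the tool's axes as they then stand; what a row does not reach is not made up. A row lasts 1/12 s, in which the tool goes at most 41.7 mm and 7.16 degrees, less where a joint would pass 70% of its speed; a pose out of reach is approached as far as the arm can. A call is refused whole if a number of a shift passes 1 or a number of a turn 1, either way. A call with a gripper value outside its range is refused whole. The fingers move at their own pace and stop on an object; "force" is the grip in N (left out, the last holds). Time passes only in rows, so rows that do not move let the fingers close, or fill a call up. It gives the time, the measured TCP pose, the force, the opening and the grip force at its end, in the units of the state.
- read_state(): the state, without advancing time (a new reading comes with each control period).
- viewer.read_camera(name): name is "side" or "top"; returns (picture, depth): 480x640x3 uint8, blue, green, red; 480x640 float32, m along the optical axis (not along the pixel's ray), 0 where there is no reading.
- viewer.camera_params(name): a dict with "fx", "fy", "cx", "cy" (pixels), "k1" (the pictures are not rectified: a ray, as slopes to the right and down, at radius r is drawn at 1 + k1 r^2 times it, then the intrinsics apply), "R" (3x3) and "t" (3): a world point X has camera coordinates R X + t. Camera axes: x right, y down, z forward; pixel columns grow to the right and rows downward; lengths in m; the calibration is good to about 2 mm. A picture is of the moment at which its call begins. camera_params takes no time and is no camera call.
- bot.finish_job(): hands the job in; it is judged then, once.
The state is a dict: "time": time; "q": joint angles; "joint_vel": joint speeds; "joint_torque": joint torques, N m; "tool_pos": TCP position; "tcp_rot": TCP orientation; "wrist_force": force on the tool from outside, world axes, zero at the start; "torque": the same for the moment, N m; "width": opening from 0.0 (shut) to 1.0 (fully open); "grip_force": force on a finger pad.
Only numpy, scipy, OpenCV 4.12 (cv2) and the standard library are available. Lean on these libraries where they do the work, as an engineer would, in place of code of your own. Each camera call takes 0.05 s, during which the arm holds its last target. There are 200 camera calls.

TASK

Put the rectangular air filter element flat into the pocket of the engine's air cleaner. Then hook the cover's lower lip under the ledge while its top edge still stands clearly open, swing the top edge shut, and only then swing the clip over the cover's top flange, fully home. Leave the other things on the bench alone.

Things in the scene. Friction and masses are not known exactly. Their poses are not given: they have to be found in the camera images.
- air_box: Black plastic base of the air cleaner, fixed on the engine. Its face slopes 40 degrees from level, lower edge towards the robot. Origin: middle of the flat seat on which the cover's rim lies. Axes: x up the slope, y level along the width, z square out of the face. The seat (z = 0) spans x -82 to 80, y +-58 mm. With the cover shut, the frames of cover and air_box coincide.
- pocket_mid (a point): Where the element's middle (element_mid) comes when seated: 2 mm above the seat (air_box z), over the centre of the pocket. The pocket is sunk in the seat: 90 (x) by 66 (y) by 14 mm deep, centred on air_box's origin. Axes as air_box.
- ledge (a point): Inner lower edge of the fixed ledge at mid-width (air_box x -67, z 7 mm); the hooked cover swings about it. The ledge spans air_box x -80 to -67, z 7 to 11 mm, between cheeks at y +-44 mm. Below it (x -80 to -51, y +-44 mm) the base is open down to z -14 mm, so that the lip can tuck in tilted; end wall at x -80 mm. Axes as air_box.
- clip_hinge (a point): Middle of the clip's hinge axis (along air_box y), at air_box x 94, z 4 mm. Level behind it, the engine's finned cylinder (top 0.26 m above the bench) begins 50 mm away and the fuel tank (top 0.275 m) 155 mm away; nothing else near stands above 0.25 m. Axes as air_box.
- clip_tab (a point): Near the tip of the clip's finger tab, 47 mm from the hinge axis. The tab is a steel strip 18 mm wide (along y), 5 mm thick, free from 8 to 52 mm from the axis; square to it a claw, 24 mm wide, reaches 25 mm from the hinge.
- clip (a joint): Clip angle, rad. 0 = home: claw over the cover's top flange (2 mm above it), tab square to the air box's face. Grows as the tab swings up the slope, away from the cover: a turn about air_box +y (starts at 1.2 to 1.5, limit 1.6). Stiff hinge, stays where it is left; about 2 N at the tab moves it.
- cover: Loose black plastic cover, about 0.18 kg: a shell 130 (x) by 100 (y) by 26 mm high, lying open side down. Origin: middle of its open rim; z up out of its outer face, x towards its top flange, which is 4 mm thick, 56 mm wide and stands out to x 77 mm at the rim's level. Lower lip at the other end (see cover_lip), hand ridge on the outer face (see cover_ridge).
- cover_lip (a point): Middle of the lower lip's free edge: cover x -77, z 2 mm. The lip is 4 mm thick and 80 mm wide and stands 12 mm out from the shell's lower wall at the rim's level. Axes as cover.
- cover_ridge (a point): Middle of the top of the cover's hand ridge, by which it is held: ridge 80 (x) by 22 (y) mm, standing from cover z 26 to 51 mm. Axes as cover.
- element: Loose rectangular paper filter element with rubber rims, 84 (x) by 60 (y) by 32 mm (z), about 0.12 kg, lying flat; a rigid block, same either way up or round. Origin: centre of its underside. Seated with its x along air_box x it stands 18 mm proud of the seat and clears the inside of the cover.
- element_mid (a point): Centre of the element, 16 mm above its underside. Axes as element.
- spanner: Steel spanner, 190 mm, lying flat between the places where element and cover lie; bystander, leave alone. Origin on its underside.
- screwdriver: Screwdriver with wooden handle, 200 mm, beyond the place where element or cover lies; bystander, leave alone. Origin on its underside.
- round_filter: Round paper cartridge filter, 78 mm across, 70 mm high, of another machine; bystander, leave alone. Origin on its underside.
- spray_can: Spray can, 56 mm across, 180 mm high; bystander, leave alone. Origin on its underside.
- oil_bottle: Oil bottle, 70 mm across, 200 mm high; bystander, leave alone. Origin on its underside.
- plug_carton: Small carton, 90 x 45 x 35 mm; bystander, leave alone. Origin on its underside.
- tin: Open steel tin, 70 mm across, 55 mm high; bystander, leave alone. Origin on its underside.
- mallet: Hammer, 240 mm; bystander, leave alone. Origin on its underside.
There are look-alikes about, which are no part of the job. Leave any purple look-alike of the cover alone.

How it is judged:
By the outcome, as a careful person would: the job done as asked, in the order asked, and still so for the second after the job is handed in, with the robot touching nothing.
It also fails if it takes over 67 s, if anything falls off the work surface, if the arm or the gripper's body presses on something with over 40 N, if the wrist force passes 120 N, or if a joint passes its speed limit or range.

## Working session

There is one attempt and no reset: what is moved stays moved. The work goes in short steps, Python scripts to look and compute and a tool call to move; the robot and the scene stay as the last step left them, time stands still between calls to the robot, and variables do not carry over. Pictures are saved under pics/ and viewed, at most 10 in all, crops included, and the job is handed in when it is done.

Besides the shell and the picture viewer there is one more tool, called after "Call:" as name(argument=value, ...), one argument or row to a line, values as JSON. jog_arm: Moves the arm, as the interface text tells. Its arguments: {"type":"object","properties":{"increments":{"type":"array","items":{"type":"array","items":{"type":"array","items":{"type":"number"}}}},"force":{"type":"number"}},"required":["increments"]}

```bash
ls; mkdir -p pics; python3 - <<'E'
from workcell import read_state, viewer
import cv2,numpy as np
for n in("side","top"):
    p,d=viewer.read_camera(n); cv2.imwrite(f"pics/{n}0.png",p); np.savez(f"{n}0.npz",p=p,d=d)
    c=viewer.camera_params(n); print(n,c)
print(read_state())
E
```

```text
pics
side {'fx': 618.7616151500781, 'fy': 618.7616151500781, 'cx': 318.8964097814772, 'cy': 237.0423744378689, 'k1': -0.04431524142070415, 'R': array([[ 0.73988673, -0.67272608,  0.00269286],
       [-0.43758333, -0.48430149, -0.75760999],
       [ 0.51096815,  0.55936723, -0.65270196]]), 't': array([-0.40506646,  0.35053303,  1.3805774 ])}
top {'fx': 484.2253576417681, 'fy': 484.2253576417681, 'cx': 314.2178558262511, 'cy': 236.720880442018, 'k1': -0.12920723886116636, 'R': array([[ 0.01500425, -0.99986419,  0.00681669],
       [-0.99507087, -0.01559998, -0.09793168],
       [ 0.09802472, -0.0053137 , -0.99516979]]), 't': array([-0.05213866,  0.56308754,  1.56655144])}
{'time': 0.1, 'q': array([ 1.27108631e+00,  2.64684927e-01,  1.60522045e+00, -8.35119803e-06,
        1.27373333e+00, -3.69214204e-02]), 'joint_vel': array([-0.00206004, -0.00046882, -0.00385095, -0.0013853 , -0.00107843,
        0.0011416 ]), 'joint_torque': array([-2.34800273e-04, -5.16718411e+01, -3.68584263e+01, -6.91325226e-05,
        6.49096721e-03,  3.11698818e-05]), 'tool_pos': array([0.1752139 , 0.65133106, 0.30269077]), 'tcp_rot': array([-0.41155273, -3.11417961,  0.00317028]), 'wrist_force': array([ 0.06274268,  0.42390889, -0.15967964]), 'torque': array([-0.03238452, -0.01021405,  0.05141183]), 'grip_force': 0.0, 'width': 1.0023864781292557}
```

View pics/side0.png

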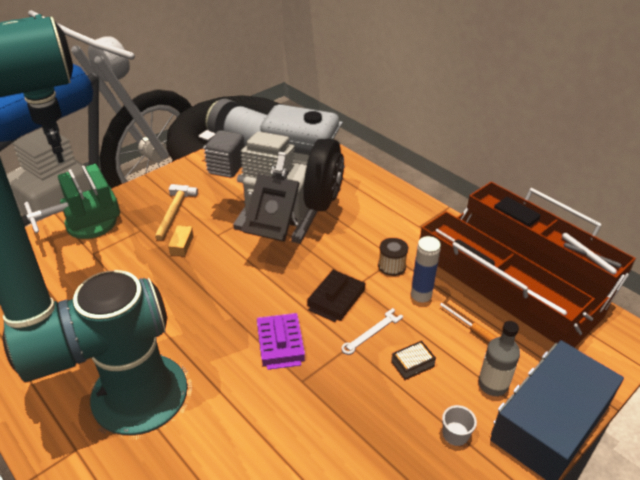

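View pics/top0.png

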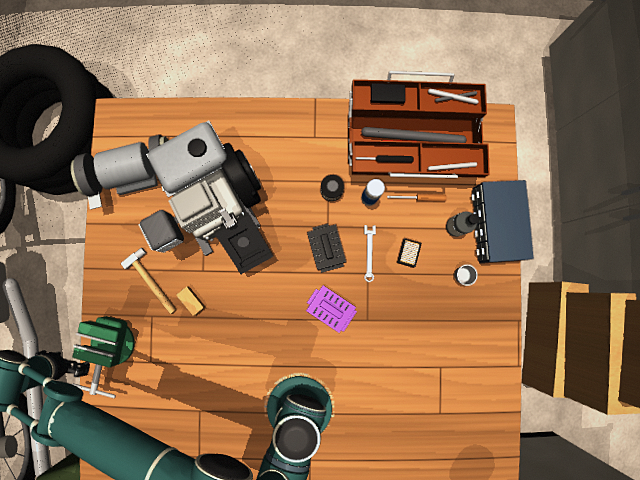

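The side view shows the air box at (270,205), the black cover at (336,294), its purple look-alike at (281,340) and the element at (413,359). In the top view they are at (245,245), (326,247), (331,308) and (409,252). The candidates for the cover are the black one and the purple one. The black one fits, because the task says to leave purple alone. I'll confirm that in one enlarged mosaic.

```bash
cat > h.py <<'E'
import numpy as np, cv2
from workcell import read_state, viewer, bot
from scipy.spatial.transform import Rotation as Ro
def cam(n):
    c=viewer.camera_params(n); K=np.array([[c['fx'],0,c['cx']],[0,c['fy'],c['cy']],[0,0,1.]])
    return K,np.array([c['k1'],0,0,0,0.]),np.array(c['R']),np.array(c['t'])
def rays(n,uv):
    K,D,R,t=cam(n); s=cv2.undistortPoints(np.float64(uv).reshape(-1,1,2),K,D).reshape(-1,2)
    return -R.T@t, np.c_[s,np.ones(len(s))]@R      # centre, world dirs (unit optical depth)
def plane(n,uv,z):
    o,d=rays(n,uv); return o+d*((z-o[2])/d[:,2:])
def cloud(n,dep,uv):
    uv=np.asarray(uv); o,d=rays(n,uv); z=dep[uv[:,1].astype(int),uv[:,0].astype(int)]
    return o+d*z[:,None]
def proj(n,X):
    K,D,R,t=cam(n); return cv2.projectPoints(np.float64(X).reshape(-1,1,3),cv2.Rodrigues(R)[0],t,K,D)[0].reshape(-1,2)
def shot(n,name):
    p,d=viewer.read_camera(n); np.savez(name+'.npz',p=p,d=d); return p,d
E
python3 - <<'E'
from h import *
a=np.load('side0.npz')['p'];b=np.load('top0.npz')['p']
f=lambda p,x,y,w,h:cv2.resize(p[y:y+h,x:x+w],(400,300),interpolation=cv2.INTER_CUBIC)
m=np.vstack([np.hstack([f(a,210,140,140,105),f(b,185,195,110,82)]),np.hstack([f(a,270,260,180,135),f(b,295,215,140,105)])])
cv2.imwrite('pics/crop0.png',m)
for n in('side','top'):
    z=np.load(n+'0.npz');p,d=z['p'],z['d'];h=cv2.cvtColor(p,cv2.COLOR_BGR2HSV)
    yy,xx=np.mgrid[:480,:640]; ok=(d>0)
    P=np.full((480,640,3),np.nan); uv=np.c_[xx[ok],yy[ok]]; P[ok]=cloud(n,d,uv)
    np.save(n+'P.npy',P)
    for nm,(u,v) in dict(side=dict(cover=(336,294),elem=(413,357),box=(270,205),table=(300,400)),top=dict(cover=(326,247),elem=(409,252),box=(243,243),table=(300,340)))[n].items(): print(n,nm,P[v,u].round(3))
E
```

```text
side cover [ 0.517 -0.098  0.036]
side elem [ 0.514 -0.359  0.031]
side box [0.533 0.178 0.154]
side table [ 0.258 -0.256 -0.001]
top cover [ 0.529 -0.082  0.053]
top elem [ 0.518 -0.357  0.029]
top box [0.529 0.174 0.148]
top table [ 0.224 -0.002  0.003]
```

View pics/crop0.png

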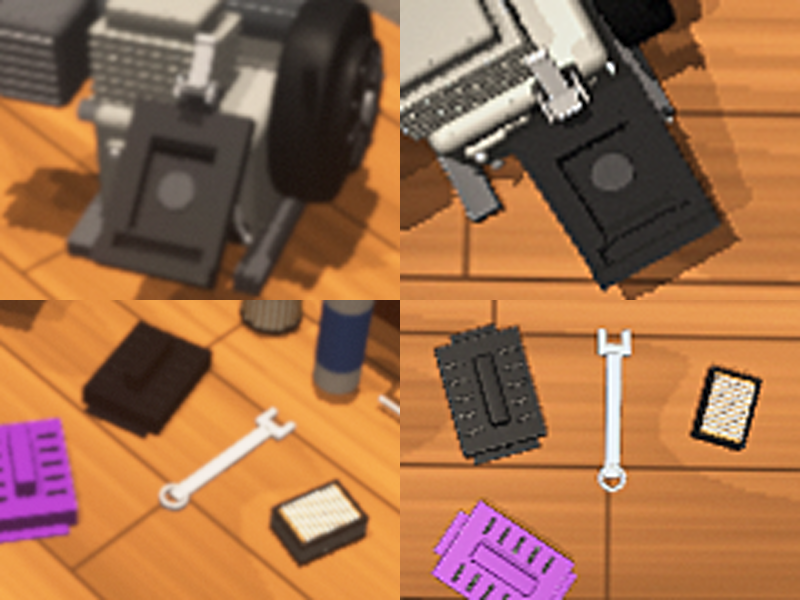

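```bash
cat > meas.py <<'E'
from h import *
ang=lambda v:np.degrees(np.arctan2(v[1],v[0]))
def rect(xy):
    (c,s,a)=cv2.minAreaRect(np.float32(xy)*1000); return np.round(c,1),np.round(s,1),round(a,1)
for n in('side','top'):
    P=np.load(n+'P.npy');p=np.load(n+'0.npz')['p'];V=p.max(2)
    X=P.reshape(-1,3)
    def sel(c,r,zmin,zmax): return X[(np.hypot(X[:,0]-c[0],X[:,1]-c[1])<r)&(X[:,2]>zmin)&(X[:,2]<zmax)]
    for nm,c,r,a,b in(('elem top',(.517,-.358),.07,.024,.05),('cover body',(.52,-.09),.1,.015,.036),('cover all',(.52,-.09),.11,.015,.08),('ridge',(.52,-.09),.1,.042,.07)):
        q=sel(c,r,a,b); print(n,nm,len(q),rect(q[:,:2]),np.median(q[:,2]).round(4))
    # seat plane
    m=(V<75).ravel()&(np.hypot(X[:,0]-.53,X[:,1]-.175)<.13)&(X[:,2]>.05)&(X[:,2]<.25)
    q=X[m]; best=0;rng=np.random.default_rng(0)
    for _ in range(800):
        t=q[rng.choice(len(q),3,False)];nn=np.cross(t[1]-t[0],t[2]-t[0]);nn/=np.linalg.norm(nn)+1e-12
        if abs(abs(nn[2])-np.cos(np.radians(40)))>.08: continue
        k=abs((q-t[0])@nn)<.003
        if k.sum()>best: best=k.sum();B=k
    c=q[B].mean(0);nn=np.linalg.svd(q[B]-c)[2][2];nn*=np.sign(nn[2])
    print(n,'seat',B.sum(),c.round(4),'tilt',np.degrees(np.arccos(nn[2])).round(2),'yaw of upslope',ang(-nn).round(2))
    yaw=np.arctan2(-nn[1],-nn[0]); ex=np.array([np.cos(yaw)*np.cos(.6981),np.sin(yaw)*np.cos(.6981),np.sin(.6981)]);ey=np.array([-np.sin(yaw),np.cos(yaw),0]);
    u=np.c_[(q[B]-c)@ex,(q[B]-c)@ey]; R=rect(u);print('  inplane',R,np.percentile(u*1000,[0,1,99,100],axis=0).round(1).tolist()); m=c+ex*R[0][0]/1e3+ey*R[0][1]/1e3; print('  mid',m.round(4))
E
python3 meas.py
```

```text
side elem top 838 (array([ 517.2, -357.3]), array([64.4, 87.6]), 74.6) 0.0319
side cover body 1292 (array([531.9, -81.9]), array([139.6, 103.4]), 16.3) 0.0256
side cover all 1557 (array([531.9, -81.9]), array([139.6, 103.4]), 16.3) 0.0265
side ridge 225 (array([531.8, -82.5]), array([84.4, 24.3]), 17.4) 0.0499
side seat 285 [0.5342 0.17   0.1539] tilt 41.67 yaw of upslope 18.63
  inplane (array([ 9.1, -8.1]), array([181.4, 107.5]), 2.6) [[-80.2, -65.8], [-76.9, -63.9], [87.6, 43.3], [99.6, 46.9]]
  mid [0.5433 0.1646 0.1598]
top elem top 466 (array([ 517.7, -357.3]), array([62.8, 84.5]), 75.7) 0.0324
top cover body 1018 (array([529.2, -85.3]), array([138.1, 100.1]), 16.5) 0.0272
top cover all 1193 (array([529.2, -85.3]), array([138.1, 100.1]), 16.5) 0.028
top ridge 166 (array([532.9, -83.8]), array([79.8, 21.9]), 16.7) 0.0517
top seat 695 [0.5427 0.1782 0.1769] tilt 38.6 yaw of upslope 30.09
  inplane (array([-13.1,  -0. ]), array([197.3, 115.6]), 0.3) [[-111.8, -57.8], [-98.1, -57.1], [57.1, 57.2], [85.6, 58.1]]
  mid [0.534  0.1732 0.1685]
```

```bash
cat > box.py <<'E'
from h import *
s,c=np.sin(np.radians(40)),np.cos(np.radians(40))
def frame(yaw):
    a=np.radians(yaw);C,S=np.cos(a),np.sin(a)
    return np.array([[C*c,S*c,s],[-S,C,0],[-C*s,-S*s,c]]).T  # columns ex,ey,ez
E
python3 - <<'E'
from box import *
np.set_printoptions(linewidth=200,suppress=True)
o=np.array([.5427,.1735,.1745])
for n in('side','top'):
    X=np.load(n+'P.npy').reshape(-1,3)
    for yaw in (30,):
        F=frame(yaw); u=(X-o)@F*1000
        k=(abs(u[:,0])<130)&(abs(u[:,1])<85)&(abs(u[:,2])<70);u=u[k]
        # seat points: fit small residual plane on side strips
        q=u[(abs(u[:,1])>38)&(abs(u[:,1])<54)&(abs(u[:,0])<45)&(abs(u[:,2])<10)]
        A=np.c_[q[:,:2],np.ones(len(q))];print(n,len(q),'plane',np.linalg.lstsq(A,q[:,2],rcond=None)[0].round(4))
        for nm,ax,ot,lim in(('x',0,1,28),('y',1,0,35)):
            k=abs(u[:,ot])<lim
            b=np.arange(-112,112,4)if ax==0 else np.arange(-72,72,4)
            print(nm,[(int(t)+2,int(np.median(u[k&(u[:,ax]>=t)&(u[:,ax]<t+4),2]))) for t in b if (k&(u[:,ax]>=t)&(u[:,ax]<t+4)).sum()>1])
E
```

```text
side 399 plane [ 0.0068 -0.0015 -1.4203]
x [(-106, 3), (-102, 11), (-98, 9), (-94, 9), (-90, 9), (-86, -14), (-82, -16), (-78, -15), (-74, -11), (-70, -3), (-66, -9), (-62, -15), (-58, -14), (-54, -15), (-50, -14), (-46, -13), (-42, -14), (-38, -14), (-34, -12), (-30, -12), (-26, -14), (-22, -12), (-18, -11), (-14, -14), (-10, -12), (-6, -13), (-2, -15), (2, -14), (6, -14), (10, -15), (14, -12), (18, -13), (22, -9), (26, 0), (30, 0), (34, 0), (38, -2), (42, -1), (46, -1), (50, 0), (54, 0), (58, -2), (62, -6), (66, -6), (70, 7), (74, 6), (78, 8), (82, 3), (86, 9), (90, 7), (94, 8), (98, 8), (102, 10), (106, 11), (110, 8)]
y [(-54, -5), (-50, -3), (-46, -1), (-42, -1), (-38, -1), (-34, 0), (-30, 0), (-26, -3), (-22, -10), (-18, -14), (-14, -13), (-10, -11), (-6, -14), (-2, -12), (2, -12), (6, -11), (10, -11), (14, -12), (18, -13), (22, -12), (26, -13), (30, -13), (34, -14), (38, -9), (42, -2), (46, 0), (50, 0), (54, -1), (58, -1), (62, -1), (66, -2)]
top 279 plane [-0.0031  0.0024 -0.0278]
x [(-106, 9), (-102, 9), (-98, -4), (-94, 5), (-90, -2), (-86, -11), (-82, -14), (-78, -11), (-74, -4), (-70, -3), (-66, -8), (-62, -13), (-58, -14), (-54, -14), (-50, -14), (-46, -12), (-42, -14), (-38, -13), (-34, -13), (-30, -13), (-26, -12), (-22, -14), (-18, -13), (-14, -12), (-10, -12), (-6, -12), (-2, -14), (2, -13), (6, -14), (10, -13), (14, -12), (18, -9), (22, -2), (26, 0), (30, 0), (34, 0), (38, 0), (42, -1), (46, 0), (50, -1), (54, 0), (58, -3), (62, -14), (66, 8), (70, 13), (74, 13), (78, 7), (82, -1), (86, -5), (90, 1), (94, 7), (98, 9), (102, 7), (106, 9), (110, 10)]
y [(-54, -1), (-50, 0), (-46, 0), (-42, 0), (-38, 0), (-34, 0), (-30, 0), (-26, -13), (-22, -13), (-18, -13), (-14, -12), (-10, -12), (-6, -9), (-2, -12), (2, -11), (6, -12), (10, -12), (14, -11), (18, -12), (22, -13), (26, -12), (30, -14), (34, -13), (38, -3), (42, 0), (46, 0), (50, 0), (54, 0), (58, 0), (62, 0)]
```

```bash
python3 - <<'E'
from box import *
F=frame(30); o=np.array([.5427,.1735,.1745])+F@np.array([-23.5,4.3,-.7])/1e3
print('o',o.round(4))
for n in('side','top'):
    X=np.load(n+'P.npy').reshape(-1,3); u=(X-o)@F*1000
    u=u[(abs(u[:,0])<130)&(abs(u[:,1])<75)&(abs(u[:,2])<40)]
    seat=abs(u[:,2])<3.5; fl=u[:,2]<-8
    def edge(a,b,ax,m,lo,hi): # position splitting class a below, b above, by midpoint
        w=m&(u[:,ax]>lo)&(u[:,ax]<hi); A=u[w&a,ax];B=u[w&b,ax]
        cs=np.arange(lo,hi,.25);e=[(A>t).sum()+(B<t).sum() for t in cs];return round(float(np.mean(cs[np.array(e)==min(e)])),1)
    my=abs(u[:,1])<28; mx=(abs(u[:,0])<38)
    print(n,'pocket top',edge(fl,seat,0,my,30,60),'strip up edge',edge(seat,fl,0,my,-49,-35),'strip low',edge(fl,seat,0,my,-60,-47),'ledge in',edge(u[:,2]>5,fl,0,my,-75,-55))
    print('  pocket y',edge(seat,fl,1,mx,-45,-22),edge(fl,seat,1,mx,22,45))
    for lo,hi in((-40,-20),(-20,0),(0,20),(20,40)):
        k=seat&(u[:,0]>lo)&(u[:,0]<hi); mm=(u[:,0]>lo)&(u[:,0]<hi); print('  y range at x',lo,np.percentile(u[k,1],[0,1,99,100]).round(1),edge(seat,fl,1,mm,-45,-22),edge(fl,seat,1,mm,22,45))
    k=(u[:,0]>60)&(u[:,0]<150)&(abs(u[:,1])<16)&(u[:,2]>6); print('  clip?',np.c_[u[k]][::4].round(0).tolist()[:12])
E
```

```text
o [0.5253 0.1684 0.1589]
side pocket top 47.0 strip up edge -43.5 strip low -48.6 ledge in -63.8
  pocket y -29.1 37.1
  y range at x -40 [-58.4 -57.5  58.9  60.4] -28.8 34.8
  y range at x -20 [-57.5 -56.8  59.4  60.9] -28.9 37.1
  y range at x 0 [-57.3 -57.2  60.4  60.5] -29.5 38.0
  y range at x 20 [-58.  -57.3  59.   60. ] -29.9 36.9
  clip? [[128.0, 5.0, 12.0], [129.0, -7.0, 15.0], [127.0, 2.0, 9.0], [124.0, 8.0, 7.0], [124.0, -5.0, 14.0], [121.0, 4.0, 9.0], [117.0, 5.0, 11.0], [121.0, -7.0, 6.0], [116.0, 0.0, 8.0], [113.0, 5.0, 7.0], [114.0, -6.0, 9.0], [109.0, -3.0, 13.0]]
top pocket top 43.1 strip up edge -44.5 strip low -52.5 ledge in -65.0
  pocket y -32.4 33.8
  y range at x -40 [-57.4 -57.1  58.1  58.3] -32.4 33.5
  y range at x -20 [-56.6 -55.9  57.6  58.3] -32.2 34.0
  y range at x 0 [-58.  -57.2  57.8  58.5] -32.9 33.9
  y range at x 20 [-57.9 -57.7  58.1  58.5] -31.9 33.2
  clip? [[129.0, -1.0, 10.0], [125.0, 0.0, 8.0], [128.0, 9.0, 9.0], [123.0, -1.0, 12.0], [124.0, 8.0, 10.0], [116.0, -1.0, 7.0], [119.0, 5.0, 12.0], [112.0, -5.0, 11.0], [118.0, 6.0, 15.0], [107.0, -3.0, 8.0], [101.0, -16.0, 11.0], [101.0, -7.0, 7.0]]
```

```bash
cat > plan.py <<'E'
from box import *
FB=frame(30.); OB=np.array([.5255,.1692,.1594])
def down(yaw):  # tool y (closing line) at yaw deg, z down
    a=np.radians(yaw); y=np.array([np.cos(a),np.sin(a),0]); z=np.array([0,0,-1.]); return np.c_[np.cross(y,z),y,z]
def face(alpha=0.): # tool z into the face, y = box y; alpha deg opens the top edge
    a=np.radians(alpha); X=FB@np.array([np.cos(a),0,np.sin(a)]); Y=FB[:,1]; Z=np.cross(X,Y); return np.c_[-X,Y,-Z]
def pose():
    s=read_state(); return np.array(s['tool_pos']),Ro.from_rotvec(s['tcp_rot']).as_matrix()
def plan(legs,start=None,dec=2):
    """legs: (pos,R,rows[,opening]) -> prints rows in jog units"""
    p,R=start or pose()
    for q,S,n,g in legs:
        out=[]
        for k in range(n):
            dp=(q-p)/(n-k); dr=Ro.from_matrix(R.T@S).as_rotvec()/(n-k)
            r=np.r_[R.T@dp/.03,np.degrees(dr)/6].round(dec)+0.
            p=p+R@r[:3]*.03; R=R@Ro.from_rotvec(np.radians(r[3:]*6)).as_matrix(); out.append([float(x) for x in r]+[g])
        print('leg end',p.round(4), 'max',np.abs(np.array(out)[:,:6]).max().round(2))
        i=0
        while i<n:
            j=i
            while j<n and out[j]==out[i]: j+=1
            print(f' x{j-i}',out[i]); i=j
    return p,R
E
python3 - <<'E'
from plan import *
D=down(75)
plan([(np.array([.40,.16,.32]),D,15,1),(np.array([.5175,-.357,.20]),D,20,1)],dec=1)
E
```

```text
leg end [0.4001 0.1591 0.3185] max 1.0
 x5 [-0.8, -0.9, 0.0, 0.0, 0.0, 0.0, 1]
 x1 [-0.7, -0.9, -0.1, 0.0, 0.0, 0.0, 1]
 x1 [-0.8, -0.9, 0.0, 0.0, 0.0, 0.0, 1]
 x1 [-0.7, -0.9, -0.1, 0.0, 0.0, 0.0, 1]
 x1 [-0.8, -1.0, 0.0, 0.0, 0.0, 0.0, 1]
 x1 [-0.7, -0.9, -0.1, 0.0, 0.0, 0.0, 1]
 x1 [-0.8, -1.0, 0.0, 0.0, 0.0, 0.0, 1]
 x1 [-0.7, -0.9, -0.1, 0.0, 0.0, 0.0, 1]
 x1 [-0.8, -1.0, 0.0, 0.0, 0.0, 0.0, 1]
 x1 [-0.7, -0.9, -0.1, 0.0, 0.0, 0.0, 1]
 x1 [-0.8, -1.0, 0.0, 0.0, 0.0, 0.0, 1]
leg end [ 0.516  -0.357   0.1995] max 0.8
 x12 [-0.4, -0.8, 0.2, 0.0, 0.0, 0.0, 1]
 x1 [-0.4, -0.7, 0.2, 0.0, 0.0, 0.0, 1]
 x1 [-0.4, -0.8, 0.2, 0.0, 0.0, 0.0, 1]
 x1 [-0.4, -0.7, 0.2, 0.0, 0.0, 0.0, 1]
 x1 [-0.4, -0.8, 0.2, 0.0, 0.0, 0.0, 1]
 x1 [-0.5, -0.7, 0.2, 0.0, 0.0, 0.0, 1]
 x1 [-0.4, -0.8, 0.2, 0.0, 0.0, 0.0, 1]
 x1 [-0.5, -0.7, 0.2, 0.0, 0.0, 0.0, 1]
 x1 [-0.4, -0.8, 0.2, 0.0, 0.0, 0.0, 1]
```

Call:
jog_arm(
  increments=[
    [[-0.75, -0.93, -0.05, 0, 0, 0, 1], [-0.75, -0.93, -0.05, 0, 0, 0, 1], [-0.75, -0.93, -0.05, 0, 0, 0, 1], [-0.75, -0.93, -0.05, 0, 0, 0, 1], [-0.75, -0.93, -0.05, 0, 0, 0, 1]],
  ],
)

```text
time: 0.52
tool_pos: [0.2479, 0.4861, 0.3107]
tcp_rot: [-0.411, -3.114, 0.002]
wrist_force: [1.0, 0.0, -0.2]
width: 1.0
grip_force: 0.0
```

Call:
jog_arm(
  increments=[
    [[-0.75, -0.93, -0.05, 0, 0, 0, 1], [-0.75, -0.93, -0.05, 0, 0, 0, 1], [-0.75, -0.93, -0.05, 0, 0, 0, 1], [-0.75, -0.93, -0.05, 0, 0, 0, 1], [-0.75, -0.93, -0.05, 0, 0, 0, 1]],
  ],
)

```text
time: 0.93
tool_pos: [0.3202, 0.3221, 0.3185]
tcp_rot: [-0.411, -3.114, 0.001]
wrist_force: [1.6, -0.4, -0.6]
width: 1.001
grip_force: 0.0
```

Call:
jog_arm(
  increments=[
    [[-0.75, -0.93, -0.05, 0, 0, 0, 1], [-0.75, -0.93, -0.05, 0, 0, 0, 1], [-0.75, -0.93, -0.05, 0, 0, 0, 1], [-0.75, -0.93, -0.05, 0, 0, 0, 1], [-0.75, -0.93, -0.05, 0, 0, 0, 1]],
  ],
)

```text
time: 1.35
tool_pos: [0.3925, 0.1583, 0.3262]
tcp_rot: [-0.411, -3.115, -0.0]
wrist_force: [1.1, 0.5, 0.5]
width: 0.995
grip_force: 0.0
```

Call:
jog_arm(
  increments=[
    [[-0.42, -0.77, 0.2, 0, 0, 0, 1], [-0.42, -0.77, 0.2, 0, 0, 0, 1], [-0.42, -0.77, 0.2, 0, 0, 0, 1], [-0.42, -0.77, 0.2, 0, 0, 0, 1], [-0.42, -0.77, 0.2, 0, 0, 0, 1]],
  ],
)

```text
time: 1.77
tool_pos: [0.4231, 0.0307, 0.2958]
tcp_rot: [-0.412, -3.114, 0.0]
wrist_force: [0.9, 0.5, 1.0]
width: 1.002
grip_force: 0.0
```

Call:
jog_arm(
  increments=[
    [[-0.42, -0.77, 0.2, 0, 0, 0, 1], [-0.42, -0.77, 0.2, 0, 0, 0, 1], [-0.42, -0.77, 0.2, 0, 0, 0, 1], [-0.42, -0.77, 0.2, 0, 0, 0, 1], [-0.42, -0.77, 0.2, 0, 0, 0, 1]],
  ],
)

```text
time: 2.18
tool_pos: [0.4539, -0.0971, 0.2657]
tcp_rot: [-0.412, -3.114, -0.0]
wrist_force: [1.4, -0.4, -0.9]
width: 0.995
grip_force: 0.0
```

Call:
jog_arm(
  increments=[
    [[-0.42, -0.77, 0.2, 0, 0, 0, 1], [-0.42, -0.77, 0.2, 0, 0, 0, 1], [-0.42, -0.77, 0.2, 0, 0, 0, 1], [-0.42, -0.77, 0.2, 0, 0, 0, 1], [-0.42, -0.77, 0.2, 0, 0, 0, 1]],
  ],
)

```text
time: 2.6
tool_pos: [0.4848, -0.2249, 0.2356]
tcp_rot: [-0.412, -3.114, -0.001]
wrist_force: [0.1, 0.0, 0.9]
width: 1.0
grip_force: 0.0
```

Call:
jog_arm(
  increments=[
    [[-0.42, -0.77, 0.2, 0, 0, 0, 1], [-0.42, -0.77, 0.2, 0, 0, 0, 1], [-0.42, -0.77, 0.2, 0, 0, 0, 1], [-0.42, -0.77, 0.2, 0, 0, 0, 1], [-0.42, -0.77, 0.2, 0, 0, 0, 1]],
  ],
)

```text
time: 3.02
tool_pos: [0.5157, -0.3527, 0.2054]
tcp_rot: [-0.412, -3.114, -0.001]
wrist_force: [0.3, 1.1, 0.8]
width: 0.997
grip_force: 0.0
```

Call:
jog_arm(
  increments=[
    [[-0.05, -0.06, 0.7, 0, 0, 0, 1], [-0.04, -0.06, 0.7, 0, 0, 0, 1], [0, 0, 0.7, 0, 0, 0, 1], [0, 0, 0.7, 0, 0, 0, 1], [0, 0, 0.6, 0, 0, 0, 1]],
  ],
)

```text
time: 3.43
tool_pos: [0.5167, -0.3554, 0.1022]
tcp_rot: [-0.412, -3.112, -0.002]
wrist_force: [0.7, 0.7, -0.3]
width: 1.0
grip_force: 0.0
```

Call:
jog_arm(
  increments=[
    [[0, 0, 0.4, 0, 0, 0, 1], [0, 0, 0.3, 0, 0, 0, 1], [0, 0, 0, 0, 0, 0, -1], [0, 0, 0, 0, 0, 0, -1], [0, 0, 0, 0, 0, 0, -1]],
  ],
  force=50,
)

```text
time: 3.85
tool_pos: [0.5185, -0.3564, 0.085]
tcp_rot: [0.411, 3.112, -0.002]
wrist_force: [0.6, 0.2, -1.0]
width: 0.69
grip_force: 56.8
```

Call:
jog_arm(
  increments=[
    [[0, 0, 0, 0, 0, 0, -1], [0, 0, 0, 0, 0, 0, -1], [0, 0, 0, 0, 0, 0, -1], [0, 0, 0, 0, 0, 0, -1], [0, 0, 0, 0, 0, 0, -1]],
  ],
)

```text
time: 4.27
tool_pos: [0.518, -0.356, 0.0842]
tcp_rot: [0.411, 3.113, -0.001]
wrist_force: [-0.4, 0.8, 3.3]
width: 0.689
grip_force: 57.5
```

```bash
python3 - <<'E'
from plan import *
s=read_state(); print(s['tool_pos'],s['width'],s['grip_force'],s['q'].round(2))
a,d=shot('side','s1');b,d=shot('top','t1')
f=lambda p,x,y,w,h:cv2.resize(p[y:y+h,x:x+w],(400,300),interpolation=cv2.INTER_CUBIC)
cv2.imwrite('pics/grip1.png',np.hstack([f(a,350,270,140,105),f(b,350,200,120,90)]))
E
```

```text
[ 0.51795656 -0.35604018  0.08423783] 0.6890545608554398 57.48444736003876 [-0.64  0.39  1.88  0.    0.87 -1.95]
```

View pics/grip1.png

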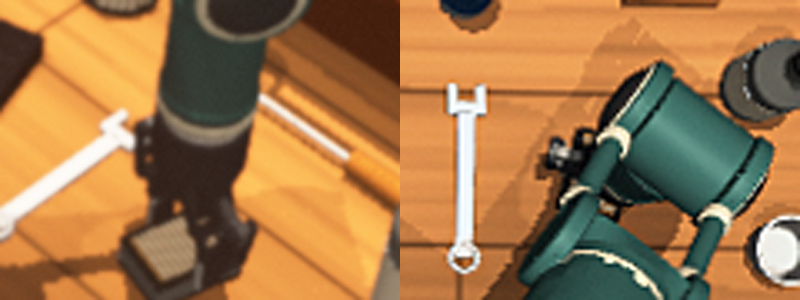

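```bash
python3 - <<'E'
from plan import *
p,R=pose()
a=p+[0,0,.15]
x=plan([(a,R,5,-1),(OB+FB@[0,0,.150],face(),20,-1)])
E
```

```text
leg end [ 0.5181 -0.356   0.2343] max 1.0
 x4 [0.0, 0.0, -1.0, 0.0, 0.0, 0.0, -1]
 x1 [-0.01, 0.0, -1.0, 0.0, 0.0, 0.0, -1]
leg end [0.4421 0.121  0.2743] max 0.81
 x1 [0.33, 0.73, -0.07, -0.13, -0.32, -0.36, -1]
 x1 [0.3, 0.75, -0.07, -0.13, -0.32, -0.36, -1]
 x1 [0.27, 0.76, -0.07, -0.13, -0.31, -0.36, -1]
 x1 [0.24, 0.77, -0.06, -0.13, -0.32, -0.36, -1]
 x1 [0.21, 0.78, -0.06, -0.13, -0.31, -0.36, -1]
 x1 [0.17, 0.79, -0.06, -0.13, -0.32, -0.36, -1]
 x1 [0.14, 0.79, -0.05, -0.13, -0.31, -0.36, -1]
 x1 [0.11, 0.8, -0.04, -0.13, -0.32, -0.36, -1]
 x1 [0.08, 0.8, -0.04, -0.13, -0.32, -0.36, -1]
 x1 [0.05, 0.81, -0.03, -0.13, -0.31, -0.36, -1]
 x1 [0.02, 0.81, -0.02, -0.13, -0.32, -0.36, -1]
 x1 [-0.01, 0.81, -0.01, -0.13, -0.31, -0.36, -1]
 x1 [-0.05, 0.81, 0.01, -0.13, -0.32, -0.36, -1]
 x1 [-0.08, 0.8, 0.02, -0.13, -0.31, -0.36, -1]
 x1 [-0.1, 0.8, 0.03, -0.13, -0.32, -0.36, -1]
 x1 [-0.13, 0.79, 0.05, -0.14, -0.32, -0.36, -1]
 x1 [-0.16, 0.79, 0.06, -0.13, -0.31, -0.36, -1]
 x1 [-0.19, 0.78, 0.08, -0.14, -0.32, -0.35, -1]
 x1 [-0.22, 0.77, 0.1, -0.13, -0.31, -0.36, -1]
 x1 [-0.24, 0.76, 0.11, -0.14, -0.31, -0.35, -1]
```

Call:
jog_arm(
  increments=[
    [[0, 0, -1, 0, 0, 0, -1], [0, 0, -1, 0, 0, 0, -1], [0, 0, -1, 0, 0, 0, -1], [0, 0, -1, 0, 0, 0, -1], [0, 0, -1, 0, 0, 0, -1]],
  ],
)

```text
time: 4.78
tool_pos: [0.517, -0.3554, 0.2339]
tcp_rot: [-0.411, -3.113, -0.001]
wrist_force: [0.6, -0.3, -2.0]
width: 0.687
grip_force: 56.9
```

Call:
jog_arm(
  increments=[
    [[0.33, 0.73, -0.07, -0.13, -0.32, -0.36, -1], [0.3, 0.75, -0.07, -0.13, -0.32, -0.36, -1], [0.27, 0.76, -0.07, -0.13, -0.31, -0.36, -1], [0.24, 0.77, -0.06, -0.13, -0.32, -0.36, -1], [0.21, 0.78, -0.06, -0.13, -0.31, -0.36, -1]],
  ],
)

```text
time: 5.2
tool_pos: [0.4974, -0.2352, 0.2429]
tcp_rot: [0.107, 2.966, 0.069]
wrist_force: [-0.2, 0.2, -1.9]
width: 0.687
grip_force: 57.0
```

Call:
jog_arm(
  increments=[
    [[0.17, 0.79, -0.06, -0.13, -0.32, -0.36, -1], [0.14, 0.79, -0.05, -0.13, -0.31, -0.36, -1], [0.11, 0.8, -0.04, -0.13, -0.32, -0.36, -1], [0.08, 0.8, -0.04, -0.13, -0.32, -0.36, -1], [0.05, 0.81, -0.03, -0.13, -0.31, -0.36, -1]],
  ],
)

```text
time: 5.62
tool_pos: [0.4784, -0.1159, 0.2529]
tcp_rot: [-0.167, 2.789, 0.13]
wrist_force: [0.2, 0.0, -1.6]
width: 0.685
grip_force: 57.0
```

Call:
jog_arm(
  increments=[
    [[0.02, 0.81, -0.02, -0.13, -0.32, -0.36, -1], [-0.01, 0.81, -0.01, -0.13, -0.31, -0.36, -1], [-0.05, 0.81, 0.01, -0.13, -0.32, -0.36, -1], [-0.08, 0.8, 0.02, -0.13, -0.31, -0.36, -1], [-0.1, 0.8, 0.03, -0.13, -0.32, -0.36, -1]],
  ],
)

```text
time: 6.03
tool_pos: [0.4594, 0.0033, 0.263]
tcp_rot: [-0.416, 2.59, 0.183]
wrist_force: [1.0, 0.6, -0.9]
width: 0.691
grip_force: 57.0
```

Call:
jog_arm(
  increments=[
    [[-0.13, 0.79, 0.05, -0.14, -0.32, -0.36, -1], [-0.16, 0.79, 0.06, -0.13, -0.31, -0.36, -1], [-0.19, 0.78, 0.08, -0.14, -0.32, -0.35, -1], [-0.22, 0.77, 0.1, -0.13, -0.31, -0.36, -1], [-0.24, 0.76, 0.11, -0.14, -0.31, -0.35, -1]],
  ],
)

```text
time: 6.45
tool_pos: [0.4406, 0.1221, 0.2731]
tcp_rot: [-0.638, 2.374, 0.234]
wrist_force: [1.0, 0.4, -0.7]
width: 0.689
grip_force: 57.0
```

Call:
jog_arm(
  increments=[
    [[0, 0, 0, 0, 0, 0, -1], [0, 0, 0, 0, 0, 0, -1], [0, 0, 0, 0, 0, 0, -1], [0, 0, 0, 0, 0, 0, -1], [0, 0, 0, 0, 0, 0, -1]],
  ],
)

```text
time: 6.87
tool_pos: [0.442, 0.1204, 0.2738]
tcp_rot: [-0.634, 2.376, 0.232]
wrist_force: [0.3, -0.9, -1.4]
width: 0.689
grip_force: 57.0
```

```bash
python3 - <<'E'
from plan import *
s=read_state(); print(s['q'].round(2)); p,R=pose()
print('box TCP',((p-OB)@FB*1000).round(1),'rot err deg',np.degrees(Ro.from_matrix(R.T@face()).as_rotvec()).round(2))
a,d=shot('side','s2');b,d2=shot('top','t2')
f=lambda p,x,y,w,h:cv2.resize(p[y:y+h,x:x+w],(400,300),interpolation=cv2.INTER_CUBIC)
cv2.imwrite('pics/over.png',np.hstack([f(a,200,120,160,120),f(b,190,190,120,90)]))
# element cloud (white paper / near) in tool frame
for n,dd in(('side',d),('top',d2)):
    yy,xx=np.nonzero(dd>0); X=cloud(n,dd,np.c_[xx,yy]); t=(X-p)@R*1000
    k=(abs(t[:,0])<60)&(abs(t[:,1])<45)&(t[:,2]>45)&(t[:,2]<100); t=t[k]; print(n,len(t),np.percentile(t,[1,5,50,95,99],axis=0).round(1).tolist())
E
```

```text
[ 0.02 -0.47  2.44  0.57  0.61 -2.45]
box TCP [ -0.5  -0.5 149.8] rot err deg [ 0.01 -0.08 -0.13]
side 487 [[-40.2, -36.9, 46.0], [-36.9, -30.6, 47.9], [23.3, -8.5, 54.0], [42.6, 24.2, 77.0], [43.1, 28.3, 82.0]]
top 563 [[-43.9, -40.5, 46.7], [-42.6, -31.2, 48.3], [-17.7, -1.3, 53.1], [19.8, 26.6, 77.7], [26.1, 35.4, 82.1]]
```

View pics/over.png

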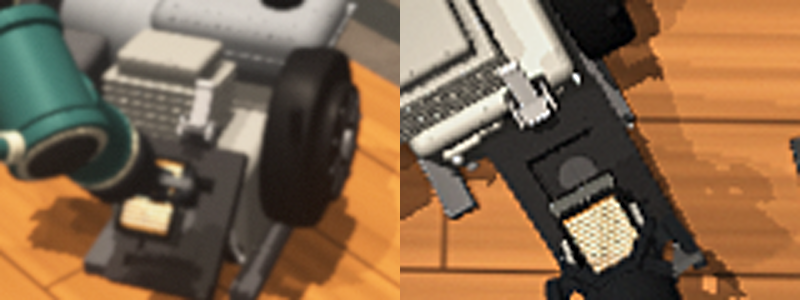

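Call:
jog_arm(
  increments=[
    [[-0.01, 0.01, 0.4, 0, 0, 0, -1], [-0.01, 0.01, 0.5, 0, 0, 0, -1], [0, 0, 0.5, 0, 0, 0, -1], [0, 0, 0.4, 0, 0, 0, -1], [0, 0, 0.1, 0, 0, 0, -1]],
  ],
)

```text
time: 7.38
tool_pos: [0.4734, 0.1401, 0.2287]
tcp_rot: [-0.635, 2.378, 0.234]
wrist_force: [-0.4, -0.8, -1.5]
width: 0.688
grip_force: 56.9
```

```bash
python3 - <<'E'
from plan import *
s=read_state(); print(s['q'].round(2)); p,R=pose()
print('box TCP',((p-OB)@FB*1000).round(1),'rot err deg',np.degrees(Ro.from_matrix(R.T@face()).as_rotvec()).round(2))
F=FB
for n in('side','top'):
    dd=shot(n,n[0]+'3')[1]; yy,xx=np.nonzero(dd>0); X=cloud(n,dd,np.c_[xx,yy]); u=(X-OB)@F*1000
    k=(abs(u[:,0])<80)&(abs(u[:,1])<62)&(abs(u[:,2])<4); q=u[k]; print(n,'seat y edges',np.percentile(q[:,1],[.5,99.5]).round(1),'z',np.median(q[:,2]).round(1))
    k=(abs(u[:,0])<60)&(abs(u[:,1])<45)&(u[:,2]>32)&(u[:,2]<43); q=u[k]; print('  elem top',len(q),q.min(0).round(1),q.max(0).round(1), np.median(q[:,2]).round(1))
E
```

```text
[ 0.08 -0.31  2.44  0.67  0.46 -2.53]
box TCP [-1.2  0.8 91.4] rot err deg [ 0.1  -0.21 -0.14]
side seat y edges [-58.2  58.7] z -0.1
  elem top 317 [-44.7 -35.   32.2] [39.7 31.  43. ] 37.7
top seat y edges [-58.6  57.8] z 0.3
  elem top 369 [-27.3 -44.   32.3] [43.5 42.  43. ] 39.2
```

Call:
jog_arm(
  increments=[
    [[0, 0, -0.7, 0, 0, 0, -1], [0, 0, -0.7, 0, 0, 1, -1], [0, 0, 0, 0, 0, 1, -1], [0, 0, 0, 0, 0, 1, -1], [0, 0, 0, 0, 0, 1, -1]],
  ],
)

```text
time: 7.9
tool_pos: [0.4503, 0.1262, 0.2645]
tcp_rot: [-0.122, 2.484, 0.414]
wrist_force: [-0.2, -0.3, -1.8]
width: 0.688
grip_force: 57.0
```

Call:
jog_arm(
  increments=[
    [[0, 0, 0, 0, 0, 1, -1], [0, 0, 0, 0, 0, 1, -1], [0, 0, 0, 0, 0, 1, -1], [0, 0, 0, 0, 0, 1, -1], [0, 0, 0, 0, 0, 1, -1]],
  ],
)

```text
time: 8.32
tool_pos: [0.4501, 0.1264, 0.2638]
tcp_rot: [0.539, 2.496, 0.625]
wrist_force: [0.7, 0.1, -2.3]
width: 0.688
grip_force: 57.0
```

Call:
jog_arm(
  increments=[
    [[0, 0, 0, 0, 0, 1, -1], [0, 0, 0, 0, 0, 1, -1], [0, 0, 0, 0, 0, 1, -1], [0, 0, 0, 0, 0, 1, -1], [0, 0, 0, 0, 0, 1, -1]],
  ],
)

```text
time: 8.73
tool_pos: [0.4501, 0.1263, 0.2637]
tcp_rot: [1.209, 2.355, 0.81]
wrist_force: [0.5, -0.3, -2.1]
width: 0.688
grip_force: 57.0
```

Call:
jog_arm(
  increments=[
    [[0, 0, 0, 0, 0, 1, -1], [0, 0, 0, 0, 0, 1, -1], [0, 0, 0, 0, 0, 1, -1], [0, 0, 0, 0, 0, 1, -1], [0, 0, 0, 0, 0, 1, -1]],
  ],
)

```text
time: 9.15
tool_pos: [0.4501, 0.1264, 0.2638]
tcp_rot: [1.86, 2.053, 0.96]
wrist_force: [0.0, -1.2, -1.1]
width: 0.685
grip_force: 57.0
```

Call:
jog_arm(
  increments=[
    [[0, 0, 0, 0, 0, 1, -1], [0, 0, 0, 0, 0, 1, -1], [0, 0, 0, 0, 0, 1, -1], [0, 0, 0, 0, 0, 1, -1], [0, 0, 0, 0, 0, 1, -1]],
  ],
)

```text
time: 9.57
tool_pos: [0.4501, 0.1264, 0.2638]
tcp_rot: [2.455, 1.583, 1.062]
wrist_force: [-0.5, -0.6, -1.3]
width: 0.686
grip_force: 57.0
```

Call:
jog_arm(
  increments=[
    [[0, 0, 0, 0, 0, 1, -1], [0, 0, 0, 0, 0, 1, -1], [0, 0, 0, 0, 0, 1, -1], [0, 0, 0, 0, 0, 1, -1], [0, 0, 0, 0, 0, 1, -1]],
  ],
)

```text
time: 9.98
tool_pos: [0.4501, 0.1263, 0.2638]
tcp_rot: [-2.688, -0.864, -1.005]
wrist_force: [0.5, -0.5, -1.0]
width: 0.689
grip_force: 57.0
```

Call:
jog_arm(
  increments=[
    [[0, 0, 0, 0, 0, 1, -1], [0, 0, 0, 0, 0, 0, -1], [0, 0, 0, 0, 0, 0, -1], [0, 0, 0, 0, 0, 0, -1], [0, 0, 0, 0, 0, 0, -1]],
  ],
)

```text
time: 10.4
tool_pos: [0.4501, 0.1266, 0.263]
tcp_rot: [-2.701, -0.725, -0.982]
wrist_force: [-0.2, -0.2, -1.4]
width: 0.687
grip_force: 57.0
```

```bash
cat >> plan.py <<'E'
HT=np.diag([-1.,-1,1])   # half turn about tool z
E
python3 - <<'E'
from plan import *
s=read_state(); print(s['q'].round(2),s['width']); p,R=pose()
print('box TCP',((p-OB)@FB*1000).round(1),'rot err deg',np.degrees(Ro.from_matrix(R.T@face()@HT).as_rotvec()).round(2))
plan([(OB+FB@[0,0,.090],face()@HT,5,-1),(OB+FB@[0,0,.071],face()@HT,5,-1)])
E
```

```text
[ 0.04 -0.43  2.44  0.58  0.57  0.68] 0.6868229996597387
box TCP [  0.3   0.8 135. ] rot err deg [-0.05  0.03  0.03]
leg end [0.4753 0.1402 0.2283] max 0.3
 x1 [0.0, 0.01, 0.3, 0.0, 0.0, 0.0, -1]
 x1 [0.0, 0.0, 0.3, 0.0, 0.0, 0.0, -1]
 x1 [0.0, 0.01, 0.3, 0.0, 0.0, 0.0, -1]
 x1 [0.0, 0.0, 0.3, 0.0, 0.0, 0.0, -1]
 x1 [-0.01, 0.01, 0.3, -0.01, 0.01, 0.01, -1]
leg end [0.4859 0.1463 0.2139] max 0.13
 x2 [0.0, 0.0, 0.13, 0.0, 0.0, 0.0, -1]
 x1 [0.0, 0.0, 0.12, 0.0, 0.0, 0.0, -1]
 x1 [0.0, 0.0, 0.13, 0.0, 0.0, 0.0, -1]
 x1 [0.0, 0.0, 0.12, 0.0, 0.0, 0.0, -1]
```

Call:
jog_arm(
  increments=[
    [[0, 0.01, 0.3, 0, 0, 0, -1], [0, 0, 0.3, 0, 0, 0, -1], [0, 0.01, 0.3, 0, 0, 0, -1], [0, 0, 0.3, 0, 0, 0, -1], [0, 0, 0.3, 0, 0, 0, -1]],
  ],
)

```text
time: 10.82
tool_pos: [0.4756, 0.1411, 0.2267]
tcp_rot: [-2.701, -0.723, -0.979]
wrist_force: [-0.2, 0.5, -1.6]
width: 0.691
grip_force: 57.1
```

Call:
jog_arm(
  increments=[
    [[0, 0, 0.13, 0, 0, 0, -1], [0, 0, 0.12, 0, 0, 0, -1], [0, 0, 0.13, 0, 0, 0, -1], [0, 0, 0, 0, 0, 0, -1], [0, 0, 0, 0, 0, 0, -1]],
  ],
)

```text
time: 11.23
tool_pos: [0.4817, 0.1445, 0.2193]
tcp_rot: [-2.701, -0.723, -0.98]
wrist_force: [-0.4, 0.8, -1.2]
width: 0.684
grip_force: 57.0
```

```bash
python3 - <<'E'
from plan import *
s=read_state(); print(s['q'].round(2),s['wrist_force']@FB); p,R=pose()
print('box TCP',((p-OB)@FB*1000).round(1),'rot err deg',np.degrees(Ro.from_matrix(R.T@face()@HT).as_rotvec()).round(2))
E
```

```text
[ 0.09 -0.27  2.43  0.7   0.43  0.57] [-0.74060472  0.9249945  -0.91137356]
box TCP [ 0.   0.5 78.2] rot err deg [-0.08  0.07 -0.07]
```

Call:
jog_arm(
  increments=[
    [[0, -0.01, 0.08, 0, 0, 0, -1], [0, 0, 0.08, 0, 0, 0, -1], [0, 0, 0.06, 0, 0, 0, -1], [0, 0, 0, 0, 0, 0, -1], [0, 0, 0, 0, 0, 0, -1]],
  ],
)

```text
time: 11.65
tool_pos: [0.4852, 0.1468, 0.2143]
tcp_rot: [-2.701, -0.723, -0.981]
wrist_force: [0.1, 0.4, -2.2]
width: 0.687
grip_force: 57.0
```

```bash
python3 - <<'E'
from plan import *
s=read_state(); print(s['q'].round(2),s['wrist_force']@FB); p,R=pose()
print('box TCP',((p-OB)@FB*1000).round(1),'rot err deg',np.degrees(Ro.from_matrix(R.T@face()@HT).as_rotvec()).round(2))
for n in('side','top'):
    dd=shot(n,n[0]+'4')[1]; yy,xx=np.nonzero(dd>0); X=cloud(n,dd,np.c_[xx,yy]); u=(X-OB)@FB*1000
    k=(abs(u[:,0])<60)&(abs(u[:,1])<40)&(u[:,2]>12)&(u[:,2]<26); q=u[k]; print('  elem top',len(q),q.min(0).round(1),q.max(0).round(1), np.median(q[:,2]).round(1))
E
```

```text
[ 0.1  -0.26  2.43  0.72  0.41  0.56] [-1.22881835  0.26251686 -1.89477947]
box TCP [-0.   0.8 71.7] rot err deg [-0.07  0.06 -0.07]
  elem top 339 [-42.9 -38.7  12.1] [57.5 31.6 25.9] 18.8
  elem top 399 [-25.8 -38.8  12. ] [46.2 38.6 25.9] 19.6
```

Call:
jog_arm(
  increments=[
    [[0, 0, 0, 0, 0, 0, 1], [0, 0, 0, 0, 0, 0, 1], [0, 0, 0, 0, 0, 0, 1], [0, 0, 0, 0, 0, 0, 1], [0, 0, -0.2, 0, 0, 0, 1]],
  ],
)

```text
time: 12.17
tool_pos: [0.4817, 0.1449, 0.2185]
tcp_rot: [-2.701, -0.723, -0.979]
wrist_force: [-1.5, -0.1, -0.0]
width: 0.998
grip_force: 0.0
```

Call:
jog_arm(
  increments=[
    [[0, 0, -0.5, 0, 0, 0, 1], [0, 0, -0.6, 0, 0, 0, 1], [0, 0, -0.6, 0, 0, 0, 1], [0, 0, -0.6, 0, 0, 0, 1], [0, 0, -0.5, 0, 0, 0, 1]],
  ],
)

```text
time: 12.58
tool_pos: [0.4346, 0.1174, 0.2847]
tcp_rot: [-2.701, -0.723, -0.982]
wrist_force: [0.5, 0.1, 0.5]
width: 1.0
grip_force: 0.0
```

```bash
cat >> plan.py <<'E'
def covR(yaw=None,alpha=0.):
    if yaw is not None:
        a=np.radians(yaw); return np.array([[np.cos(a),-np.sin(a),0],[np.sin(a),np.cos(a),0],[0,0,1.]])
    f=face(alpha); return np.c_[-f[:,0],f[:,1],-f[:,2]]
def gripR(beta): # tool in cover frame
    b=np.radians(beta); return np.c_[[np.cos(b),0,-np.sin(b)],[0,-1,0],[-np.sin(b),0,-np.cos(b)]]
CO=np.array([.5323,-.0832,0.]); CY=16.8; BETA=25.; TG=np.array([.0275,0,.098])
E
python3 - <<'E'
from plan import *
p,R=pose();print('box TCP',((p-OB)@FB*1000).round(1))
Rc=covR(CY); G=Rc@gripR(BETA)
T=CO+Rc@TG; print(T)
plan([(T-G[:,2]*.07,G,15,1),(T,G,8,1)])
for n in('side','top'):
    dd=shot(n,n[0]+'5')[1]; yy,xx=np.nonzero(dd>0); X=cloud(n,dd,np.c_[xx,yy]); u=(X-OB)@FB*1000
    k=(abs(u[:,0])<55)&(abs(u[:,1])<45)&(u[:,2]>9)&(u[:,2]<25); q=u[k]; A=np.c_[q[:,:2],np.ones(len(q))];print('  elem top',len(q),q.min(0).round(1),q.max(0).round(1), np.median(q[:,2]).round(1),np.linalg.lstsq(A,q[:,2],rcond=None)[0].round(3),cv2.minAreaRect(np.float32(q[:,:2])))
E
```

```text
box TCP [  0.4   0.6 163.2]
[ 0.55862629 -0.07525163  0.098     ]
leg end [ 0.5869 -0.0668  0.1615] max 0.72
 x1 [-0.11, 0.52, 0.27, -0.02, -0.72, 0.15, 1]
 x1 [-0.08, 0.52, 0.27, -0.02, -0.72, 0.15, 1]
 x1 [-0.05, 0.53, 0.28, -0.02, -0.72, 0.15, 1]
 x1 [-0.02, 0.53, 0.28, -0.02, -0.72, 0.15, 1]
 x1 [0.01, 0.52, 0.29, -0.02, -0.72, 0.15, 1]
 x1 [0.04, 0.52, 0.29, -0.02, -0.72, 0.15, 1]
 x1 [0.07, 0.52, 0.28, -0.02, -0.72, 0.16, 1]
 x1 [0.1, 0.52, 0.28, -0.02, -0.72, 0.15, 1]
 x1 [0.13, 0.52, 0.27, -0.02, -0.72, 0.16, 1]
 x1 [0.16, 0.52, 0.26, -0.02, -0.72, 0.15, 1]
 x1 [0.18, 0.51, 0.25, -0.02, -0.72, 0.16, 1]
 x1 [0.21, 0.51, 0.23, -0.02, -0.71, 0.15, 1]
 x1 [0.23, 0.5, 0.22, -0.02, -0.72, 0.16, 1]
 x1 [0.26, 0.5, 0.2, -0.02, -0.71, 0.15, 1]
 x1 [0.28, 0.5, 0.18, -0.02, -0.72, 0.16, 1]
leg end [ 0.5586 -0.0753  0.0981] max 0.3
 x6 [0.0, 0.0, 0.29, 0.0, 0.0, 0.0, 1]
 x1 [0.0, 0.0, 0.3, 0.0, 0.0, 0.0, 1]
 x1 [0.0, 0.0, 0.29, 0.0, 0.0, 0.0, 1]
  elem top 463 [-45.1 -42.3   9.1] [51.7 40.  24.8] 16.8 [-3.0000e-03 -8.0000e-03  1.6761e+01] ((1.8137474060058594, -1.3166732788085938), (73.22272491455078, 99.92261505126953), 79.70625305175781)
  elem top 503 [-44.7 -31.6   9.1] [44.8 35.9 24.6] 17.8 [ 1.0000e-03 -1.0000e-03  1.7754e+01] ((0.026775360107421875, 1.2554054260253906), (67.53292846679688, 88.29069519042969), 88.37883758544922)
```

Call:
jog_arm(
  increments=[
    [[-0.11, 0.52, 0.27, -0.02, -0.72, 0.15, 1], [-0.08, 0.52, 0.27, -0.02, -0.72, 0.15, 1], [-0.05, 0.53, 0.28, -0.02, -0.72, 0.15, 1], [-0.02, 0.53, 0.28, -0.02, -0.72, 0.15, 1], [0.01, 0.52, 0.29, -0.02, -0.72, 0.15, 1]],
  ],
)

```text
time: 13.1
tool_pos: [0.4864, 0.0559, 0.2414]
tcp_rot: [-2.934, -0.663, -0.456]
wrist_force: [0.9, 0.2, 1.4]
width: 1.0
grip_force: 0.0
```

Call:
jog_arm(
  increments=[
    [[0.04, 0.52, 0.29, -0.02, -0.72, 0.15, 1], [0.07, 0.52, 0.28, -0.02, -0.72, 0.16, 1], [0.1, 0.52, 0.28, -0.02, -0.72, 0.15, 1], [0.13, 0.52, 0.27, -0.02, -0.72, 0.16, 1], [0.16, 0.52, 0.26, -0.02, -0.72, 0.15, 1]],
  ],
)

```text
time: 13.52
tool_pos: [0.5376, -0.0051, 0.1995]
tcp_rot: [-3.068, -0.574, 0.108]
wrist_force: [-0.2, -0.2, 0.8]
width: 1.002
grip_force: 0.0
```

Call:
jog_arm(
  increments=[
    [[0.18, 0.51, 0.25, -0.02, -0.72, 0.16, 1], [0.21, 0.51, 0.23, -0.02, -0.71, 0.15, 1], [0.23, 0.5, 0.22, -0.02, -0.72, 0.16, 1], [0.26, 0.5, 0.2, -0.02, -0.71, 0.15, 1], [0.28, 0.5, 0.18, -0.02, -0.72, 0.16, 1]],
  ],
)

```text
time: 13.93
tool_pos: [0.5882, -0.0664, 0.1583]
tcp_rot: [2.973, 0.439, -0.666]
wrist_force: [0.5, 0.2, 0.0]
width: 1.001
grip_force: 0.0
```

Call:
jog_arm(
  increments=[
    [[0, 0, 0, 0, 0, 0, 1], [0, 0, 0, 0, 0, 0, 1], [0, 0, 0, 0, 0, 0, 0], [0, 0, 0, 0, 0, 0, 0], [0, 0, 0, 0, 0, 0, 0]],
  ],
)

```text
time: 14.35
tool_pos: [0.5872, -0.0658, 0.1612]
tcp_rot: [2.975, 0.44, -0.657]
wrist_force: [0.1, -0.8, -0.4]
width: 0.604
grip_force: 0.0
```

```bash
python3 - <<'E'
from plan import *
s=read_state();p,R=pose();print(p,s['q'].round(2),s['width'])
Rc=covR(CY); G=Rc@gripR(BETA)
T=CO+Rc@TG
print(np.degrees(Ro.from_matrix(R.T@G).as_rotvec()).round(2))
plan([(T,G,10,0)])
a,d=shot('side','s6');b,d2=shot('top','t6')
f=lambda p,x,y,w,h:cv2.resize(p[y:y+h,x:x+w],(400,300),interpolation=cv2.INTER_CUBIC)
cv2.imwrite('pics/cov.png',np.hstack([f(a,270,210,140,105),f(b,200,185,160,120)]))
for n,dd in(('side',d),('top',d2)):
    yy,xx=np.nonzero(dd>0); X=cloud(n,dd,np.c_[xx,yy]); u=(X-CO)@Rc*1000
    k=(abs(u[:,0])<50)&(abs(u[:,1])<30)&(u[:,2]>42)&(u[:,2]<56);q=u[k];print(n,len(q),cv2.minAreaRect(np.float32(q[:,:2])) if len(q)>5 else '')
E
```

```text
[ 0.58715943 -0.06580453  0.1612321 ] [-0.08  0.44  1.69 -0.16  1.42  1.25] 0.6041587594335331
[ 0.01 -0.08  0.02]
leg end [ 0.5587 -0.0753  0.0981] max 0.24
 x4 [0.0, 0.0, 0.23, 0.0, 0.0, 0.0, 0]
 x1 [0.0, 0.0, 0.24, 0.0, 0.0, 0.0, 0]
 x1 [0.0, 0.01, 0.23, 0.0, 0.0, 0.0, 0]
 x1 [-0.01, 0.0, 0.24, 0.0, 0.0, 0.0, 0]
 x1 [0.0, 0.01, 0.23, 0.0, 0.0, 0.0, 0]
 x1 [-0.01, 0.0, 0.24, 0.0, -0.01, 0.0, 0]
 x1 [0.0, 0.01, 0.23, 0.0, 0.0, 0.0, 0]
side 217 ((-1.7488288879394531, 0.24368762969970703), (24.22920799255371, 87.04737854003906), 89.35063171386719)
top 92 ((-10.07988166809082, -5.3451995849609375), (19.60271644592285, 61.863590240478516), 75.31108856201172)
```

View pics/cov.png

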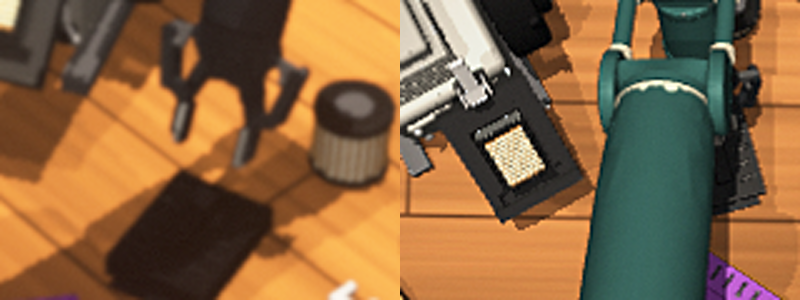

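```bash
python3 -c "
from h import *
print(plane('top',[[332,187]],.07),plane('side',[[393,246]],.07))"
```

```text
[[ 0.72260909 -0.09851207  0.07      ]] [[ 0.72948686 -0.09432858  0.07      ]]
```

Call:
jog_arm(
  increments=[
    [[0, 0, 0.23, 0, 0, 0, 0], [0, 0.01, 0.23, 0, 0, 0, 0], [0, 0, 0.24, 0, 0, 0, 0], [0, 0.01, 0.23, 0, 0, 0, 0], [0, 0, 0.24, 0, 0, 0, 0]],
  ],
)

```text
time: 14.87
tool_pos: [0.5726, -0.0713, 0.1272]
tcp_rot: [2.975, 0.439, -0.662]
wrist_force: [0.2, 0.2, 0.5]
width: 0.504
grip_force: 0.0
```

Filter is clear of the hand. I'll continue down, then close.

Call:
jog_arm(
  increments=[
    [[-0.01, 0.01, 0.23, 0, 0, 0, 0], [0, 0, 0.24, 0, 0, 0, 0], [-0.01, 0.01, 0.23, 0, 0, 0, 0], [0, 0, 0.23, 0, 0, 0, 0], [0, 0, 0.13, 0, 0, 0, 0]],
  ],
)

```text
time: 15.28
tool_pos: [0.5593, -0.0758, 0.0985]
tcp_rot: [2.975, 0.439, -0.663]
wrist_force: [-0.6, -0.6, 0.1]
width: 0.5
grip_force: 0.0
```

Call:
jog_arm(
  increments=[
    [[0, 0, 0, 0, 0, 0, -1], [0, 0, 0, 0, 0, 0, -1], [0, 0, 0, 0, 0, 0, -1], [0, 0, 0, 0, 0, 0, -1], [0, 0, 0, 0, 0, 0, -1]],
  ],
  force=80,
)

```text
time: 15.7
tool_pos: [0.5604, -0.0757, 0.0997]
tcp_rot: [2.975, 0.44, -0.66]
wrist_force: [0.4, -0.3, -2.4]
width: 0.234
grip_force: 79.4
```

Call:
jog_arm(
  increments=[
    [[0, 0, 0, 0, 0, 0, -1], [0, 0, 0, 0, 0, 0, -1], [0, 0, 0, 0, 0, 0, -1], [0, 0, 0, 0, 0, 0, -1], [0, 0, 0, 0, 0, 0, -1]],
  ],
)

```text
time: 16.12
tool_pos: [0.5601, -0.0757, 0.0996]
tcp_rot: [2.975, 0.439, -0.661]
wrist_force: [0.3, 0.8, -2.0]
width: 0.236
grip_force: 79.4
```

```bash
python3 - <<'E'
from plan import *
s=read_state();p,R=pose();print(p,s['width'],s['grip_force'],s['wrist_force'])
Rc=covR(CY); print('TCP in cover mm',((p-CO)@Rc*1000).round(1), 'target',TG*1000,'tool in cover err',np.degrees(Ro.from_matrix(R.T@Rc@gripR(BETA)).as_rotvec()).round(2))
E
```

```text
[ 0.56014212 -0.0757133   0.09958969] 0.23634147944757722 79.38747882843018 [ 0.3293238   0.78660591 -2.02004992]
TCP in cover mm [28.8 -0.9 99.6] target [27.5  0.  98. ] tool in cover err [-0.02  0.05  0.01]
```

```bash
cat > ik.py <<'E'
from plan import *
from scipy.optimize import least_squares
s=read_state()
D=[([1.2711,.2647,1.6052],[.1752,.6513,.3027],[-.4116,-3.1142,.0032]),([-.64,.39,1.88],[.518,-.356,.0842],[.411,3.113,-.001]),
([.1,-.26,2.43],[.4852,.1468,.2143],[-2.701,-.723,-.981]),([.02,-.47,2.44],[.442,.1204,.2738],[-.634,2.376,.232]),(s['q'][:3],s['tool_pos'],s['tcp_rot'])]
def w(v,q): a1,L2,L3,h,d,e=v; r=a1+L2*np.sin(q[1])+L3*np.sin(q[1]+q[2]+e); return np.array([r*np.cos(q[0]),r*np.sin(q[0]),h+L2*np.cos(q[1])+L3*np.cos(q[1]+q[2]+e)])
V=least_squares(lambda v:np.concatenate([w(v,q)-(np.array(p)-v[4]*Ro.from_rotvec(t).as_matrix()[:,2]) for q,p,t in D]),[0,.524,.562,.26,.28,0]).x
def arm(p,R):
    c=p-V[4]*R[:,2]; q=least_squares(lambda q:w(V,q)-c,[np.arctan2(c[1],c[0]),-.2,2.2]).x
    a=q[1]+q[2]; f=np.array([np.sin(a)*np.cos(q[0]),np.sin(a)*np.sin(q[0]),np.cos(a)])
    return q.round(2),'q5~',round(float(np.arccos(f@R[:,2])),2),'err',np.linalg.norm(w(V,q)-c).round(4)
E
python3 - <<'E'
from ik import *
print(V.round(3),s['q'].round(2))
TGm=np.array([.0288,0,.099])
def hook(al,sx=0,up=0):
    a=np.radians(al);r=np.array([[np.cos(a),0,-np.sin(a)],[0,1,0],[np.sin(a),0,np.cos(a)]])
    pv=np.array([-.067,0,.007]); o=pv-r@pv+r@[sx,0,0]+[0,0,up]
    Rc=FB@r; return OB+FB@o+Rc@TGm, Rc@gripR(BETA)
for a in(20,.015,.07),(20,.015,0),(20,0,0),(10,0,0),(0,0,0): P=hook(*a); print(a,P[0].round(3),*arm(*P))
p,R=pose()
P=hook(20,.015,.07)
plan([(p+[0,0,.13],R,5,-1),(P[0],P[1],20,-1)])
E
```

```text
[-0.003  0.544  0.565  0.254  0.308  0.011] [-0.1   0.47  1.78 -0.17  1.3   1.26]
(20, 0.015, 0.07) [0.417 0.107 0.317] [ 0.07 -0.53  2.37] q5~ 0.78 err 0.0
(20, 0.015, 0) [0.456 0.129 0.264] [ 0.13 -0.38  2.38] q5~ 0.6 err 0.0
(20, 0, 0) [0.45  0.125 0.251] [ 0.12 -0.38  2.41] q5~ 0.58 err 0.0
(10, 0, 0) [0.469 0.137 0.254] [ 0.2  -0.26  2.27] q5~ 0.73 err 0.0
(0, 0, 0) [0.489 0.148 0.254] [ 0.25 -0.13  2.14] q5~ 0.89 err 0.0
leg end [ 0.5603 -0.0757  0.2296] max 0.79
 x1 [-0.37, 0.0, -0.79, 0.0, 0.0, 0.0, -1]
 x1 [-0.37, 0.0, -0.78, 0.0, 0.0, 0.0, -1]
 x1 [-0.36, 0.0, -0.79, 0.0, 0.0, 0.0, -1]
 x1 [-0.37, 0.0, -0.78, 0.0, 0.0, 0.0, -1]
 x1 [-0.36, 0.0, -0.79, 0.0, 0.0, 0.0, -1]
leg end [0.4172 0.1068 0.3174] max 0.5
 x1 [-0.19, -0.36, -0.07, 0.01, 0.5, -0.11, -1]
 x1 [-0.18, -0.36, -0.08, 0.01, 0.5, -0.12, -1]
 x1 [-0.17, -0.36, -0.09, 0.01, 0.5, -0.11, -1]
 x1 [-0.16, -0.37, -0.1, 0.01, 0.5, -0.12, -1]
 x1 [-0.15, -0.37, -0.11, 0.01, 0.5, -0.11, -1]
 x1 [-0.14, -0.37, -0.11, 0.01, 0.5, -0.12, -1]
 x1 [-0.13, -0.37, -0.12, 0.01, 0.5, -0.11, -1]
 x1 [-0.12, -0.37, -0.13, 0.01, 0.5, -0.12, -1]
 x1 [-0.11, -0.38, -0.13, 0.01, 0.5, -0.11, -1]
 x1 [-0.1, -0.38, -0.14, 0.01, 0.5, -0.12, -1]
 x1 [-0.09, -0.38, -0.14, 0.01, 0.5, -0.11, -1]
 x1 [-0.07, -0.38, -0.15, 0.01, 0.5, -0.12, -1]
 x1 [-0.06, -0.38, -0.15, 0.01, 0.5, -0.11, -1]
 x1 [-0.05, -0.38, -0.15, 0.01, 0.49, -0.12, -1]
 x1 [-0.04, -0.38, -0.16, 0.01, 0.5, -0.11, -1]
 x1 [-0.02, -0.38, -0.16, 0.01, 0.49, -0.12, -1]
 x1 [-0.01, -0.38, -0.16, 0.01, 0.5, -0.11, -1]
 x1 [0.0, -0.39, -0.15, 0.01, 0.49, -0.12, -1]
 x1 [0.01, -0.38, -0.15, 0.01, 0.5, -0.11, -1]
 x1 [0.03, -0.39, -0.16, 0.01, 0.49, -0.12, -1]
```

Call:
jog_arm(
  increments=[
    [[-0.37, 0, -0.79, 0, 0, 0, -1], [-0.37, 0, -0.78, 0, 0, 0, -1], [-0.36, 0, -0.79, 0, 0, 0, -1], [-0.37, 0, -0.78, 0, 0, 0, -1], [-0.36, 0, -0.79, 0, 0, 0, -1]],
  ],
)

```text
time: 16.53
tool_pos: [0.56, -0.0757, 0.2307]
tcp_rot: [2.975, 0.439, -0.662]
wrist_force: [-0.1, 0.0, -2.5]
width: 0.238
grip_force: 79.5
```

Call:
jog_arm(
  increments=[
    [[-0.19, -0.36, -0.07, 0.01, 0.5, -0.11, -1], [-0.18, -0.36, -0.08, 0.01, 0.5, -0.12, -1], [-0.17, -0.36, -0.09, 0.01, 0.5, -0.11, -1], [-0.16, -0.37, -0.1, 0.01, 0.5, -0.12, -1], [-0.15, -0.37, -0.11, 0.01, 0.5, -0.11, -1]],
  ],
)

```text
time: 16.95
tool_pos: [0.5242, -0.0297, 0.2518]
tcp_rot: [3.075, 0.545, -0.272]
wrist_force: [0.4, -0.4, -1.8]
width: 0.239
grip_force: 79.6
```

Call:
jog_arm(
  increments=[
    [[-0.14, -0.37, -0.11, 0.01, 0.5, -0.12, -1], [-0.13, -0.37, -0.12, 0.01, 0.5, -0.11, -1], [-0.12, -0.37, -0.13, 0.01, 0.5, -0.12, -1], [-0.11, -0.38, -0.13, 0.01, 0.5, -0.11, -1], [-0.1, -0.38, -0.14, 0.01, 0.5, -0.12, -1]],
  ],
)

```text
time: 17.37
tool_pos: [0.4881, 0.0159, 0.2734]
tcp_rot: [-3.026, -0.626, -0.127]
wrist_force: [-0.8, 0.1, -2.2]
width: 0.235
grip_force: 79.6
```

Call:
jog_arm(
  increments=[
    [[-0.09, -0.38, -0.14, 0.01, 0.5, -0.11, -1], [-0.07, -0.38, -0.15, 0.01, 0.5, -0.12, -1], [-0.06, -0.38, -0.15, 0.01, 0.5, -0.11, -1], [-0.05, -0.38, -0.15, 0.01, 0.49, -0.12, -1], [-0.04, -0.38, -0.16, 0.01, 0.5, -0.11, -1]],
  ],
)

```text
time: 17.78
tool_pos: [0.4519, 0.0614, 0.2951]
tcp_rot: [-2.914, -0.69, -0.51]
wrist_force: [-1.5, 0.1, -1.9]
width: 0.236
grip_force: 79.6
```

Call:
jog_arm(
  increments=[
    [[-0.02, -0.38, -0.16, 0.01, 0.49, -0.12, -1], [-0.01, -0.38, -0.16, 0.01, 0.5, -0.11, -1], [0, -0.39, -0.15, 0.01, 0.49, -0.12, -1], [0.01, -0.38, -0.15, 0.01, 0.5, -0.11, -1], [0.03, -0.39, -0.16, 0.01, 0.49, -0.12, -1]],
  ],
)

```text
time: 18.2
tool_pos: [0.4159, 0.1071, 0.3169]
tcp_rot: [-2.758, -0.741, -0.87]
wrist_force: [0.4, 0.8, -2.9]
width: 0.239
grip_force: 79.6
```

Call:
jog_arm(
  increments=[
    [[0, 0, 0, 0, 0, 0, -1], [0, 0, 0, 0, 0, 0, -1], [0, 0, 0, 0, 0, 0, -1], [0, 0, 0, 0, 0, 0, -1], [0, 0, 0, 0, 0, 0, -1]],
  ],
)

```text
time: 18.62
tool_pos: [0.4177, 0.1065, 0.3174]
tcp_rot: [-2.76, -0.74, -0.868]
wrist_force: [0.2, 0.7, -3.0]
width: 0.237
grip_force: 79.7
```

```bash
cat >> plan.py <<'E'
TGm=np.array([.0288,0,.099])
def hook(al,sx=0,up=0,dx=0,dy=0):
    a=np.radians(al);r=np.array([[np.cos(a),0,-np.sin(a)],[0,1,0],[np.sin(a),0,np.cos(a)]])
    pv=np.array([-.067,0,.007]); o=pv-r@pv+r@[sx,0,0]+[dx,dy,up]
    Rc=FB@r; return OB+FB@o+Rc@TGm, Rc@gripR(BETA)
E
python3 - <<'E'
from plan import *
s=read_state();p,R=pose();P=hook(20,.015,.07);print(s['q'].round(2),s['width'],((P[0]-p)@FB*1000).round(1),np.degrees(Ro.from_matrix(R.T@P[1]).as_rotvec()).round(2))
Rc=R@gripR(BETA).T; co=p-Rc@TGm
a,d=shot('side','s7');b,d2=shot('top','t7')
f=lambda p,x,y,w,h:cv2.resize(p[y:y+h,x:x+w],(400,300),interpolation=cv2.INTER_CUBIC)
cv2.imwrite('pics/pre.png',np.hstack([f(a,180,110,180,135),f(b,180,190,140,105)]))
for n,dd in(('side',d),('top',d2)):
    yy,xx=np.nonzero(dd>0); X=cloud(n,dd,np.c_[xx,yy]); u=(X-co)@Rc*1000
    k=(abs(u[:,0])<85)&(abs(u[:,1])<60)&(u[:,2]>-3)&(u[:,2]<32);u=u[k]
    q=u[(u[:,2]>18)&(abs(u[:,1])>16)]; A=np.c_[q[:,:2],np.ones(len(q))]; print(n,'face',len(q),np.linalg.lstsq(A,q[:,2],rcond=None)[0].round(3),q.min(0).round(1),q.max(0).round(1))
    q=u[(u[:,2]<8)&(abs(u[:,1])<35)&(abs(u[:,0])>66)]; print('  ends',len(q),[ (g.min(0).round(1),g.max(0).round(1)) for g in(q[q[:,0]<0],q[q[:,0]>0]) if len(g)])
E
```

```text
[ 0.01 -0.54  2.38  0.4   0.81  0.85] 0.23672060389742908 [-0.4  0.4  0.1] [-0.    0.07  0.01]
side face 876 [-4.0000e-03  5.0000e-03  2.5653e+01] [-64.9 -53.   18. ] [65.9 51.3 32. ]
  ends 160 [(array([-76.6, -34.3,  -2.4]), array([-68.4,  34.2,   7.9])), (array([ 66.2, -28.1,  -2.1]), array([77.8, 27.5,  8. ]))]
top face 577 [-1.4000e-02 -2.0000e-03  2.6479e+01] [-63.9 -52.3  18.2] [71.2 49.1 31.2]
  ends 90 [(array([ 66. , -34.5,  -0. ]), array([82.9, 34.9,  7.9]))]
```

View pics/pre.png

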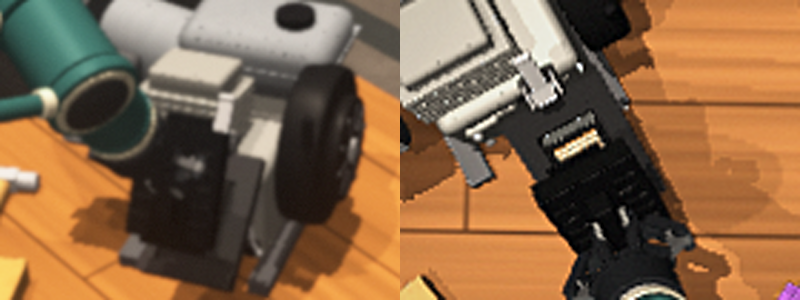

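```bash
python3 - <<'E'
from plan import *
A=hook(20,.015,.0);B=hook(20,.0,0)
x=plan([(*hook(20,.015,.02),5,-1),(*A,5,-1),(*B,5,-1)])
E
```

```text
leg end [0.4449 0.1227 0.2791] max 0.33
 x3 [0.03, 0.0, 0.33, 0.0, 0.0, 0.0, -1]
 x1 [0.02, 0.0, 0.33, 0.0, 0.01, 0.0, -1]
 x1 [0.03, -0.01, 0.33, 0.0, 0.0, 0.0, -1]
leg end [0.4562 0.1292 0.2636] max 0.14
 x2 [0.01, 0.0, 0.13, 0.0, 0.0, 0.0, -1]
 x1 [0.01, 0.0, 0.14, 0.0, 0.0, 0.0, -1]
 x1 [0.01, 0.0, 0.13, 0.0, 0.0, 0.0, -1]
 x1 [0.02, 0.0, 0.14, 0.0, 0.0, 0.0, -1]
leg end [0.4495 0.1254 0.2506] max 0.1
 x4 [-0.09, 0.0, 0.04, 0.0, 0.0, 0.0, -1]
 x1 [-0.1, 0.0, 0.05, 0.0, 0.0, 0.0, -1]
```

Call:
jog_arm(
  increments=[
    [[0.03, 0, 0.33, 0, 0, 0, -1], [0.03, 0, 0.33, 0, 0, 0, -1], [0.03, 0, 0.33, 0, 0, 0, -1], [0.02, 0, 0.33, 0, 0, 0, -1], [0.03, -0.01, 0.33, 0, 0, 0, -1]],
  ],
)

```text
time: 19.13
tool_pos: [0.4451, 0.123, 0.2787]
tcp_rot: [-2.759, -0.74, -0.869]
wrist_force: [-0.1, 0.1, -2.2]
width: 0.237
grip_force: 79.7
```

Call:
jog_arm(
  increments=[
    [[0.01, 0, 0.13, 0, 0, 0, -1], [0.01, 0, 0.13, 0, 0, 0, -1], [0.01, 0, 0.14, 0, 0, 0, -1], [0.01, 0, 0.13, 0, 0, 0, -1], [0.02, 0, 0.14, 0, 0, 0, -1]],
  ],
)

```text
time: 19.55
tool_pos: [0.4562, 0.1295, 0.264]
tcp_rot: [-2.759, -0.74, -0.871]
wrist_force: [0.5, -0.6, -2.5]
width: 0.239
grip_force: 79.7
```

```bash
python3 - <<'E'
from plan import *
s=read_state();p,R=pose();P=hook(20,.015,0);print(s['q'].round(2),s['wrist_force']@FB,((P[0]-p)@FB*1000).round(1),np.degrees(Ro.from_matrix(R.T@P[1]).as_rotvec()).round(2))
plan([(*hook(20,0.0,0),5,-1)])
Rc=R@gripR(BETA).T; co=p-Rc@TGm
for n in('side',):
    dd=shot(n,'s8')[1];yy,xx=np.nonzero(dd>0); X=cloud(n,dd,np.c_[xx,yy]); u=(X-OB)@FB*1000
    for lo,hi in((-42,-20),(-20,0),(0,20),(20,42)):
        k=(u[:,1]>lo)&(u[:,1]<hi)&(u[:,0]>-110)&(u[:,0]<-40)&(abs(u[:,2])<40)
        t=u[k];print('y',lo,[(b,int(np.median(t[(t[:,0]>=b)&(t[:,0]<b+4),2]))) for b in range(-92,-44,4) if ((t[:,0]>=b)&(t[:,0]<b+4)).any()])
E
```

```text
[ 0.08 -0.38  2.38  0.44  0.62  0.84] [-1.51461209 -0.7535125  -2.04815036] [-0.4 -0.3 -0.1] [ 0.01 -0.02  0.03]
leg end [0.4496 0.1254 0.2505] max 0.1
 x2 [-0.09, 0.0, 0.04, 0.0, 0.0, 0.0, -1]
 x1 [-0.1, 0.0, 0.05, 0.0, 0.0, 0.0, -1]
 x1 [-0.09, 0.0, 0.04, 0.0, 0.0, 0.0, -1]
 x1 [-0.1, 0.01, 0.05, 0.0, 0.0, 0.0, -1]
y -42 [(-88, 15), (-84, 5), (-80, 10), (-76, 10), (-72, 10), (-68, 13), (-64, -16), (-60, 4), (-56, 27), (-52, 32), (-48, 34)]
y -20 [(-88, 0), (-84, 8), (-80, 12), (-76, 9), (-72, 12), (-68, 9), (-64, -12), (-60, 5), (-56, 27), (-52, 30), (-48, 33)]
y 0 [(-84, 5), (-80, 9), (-76, 11), (-72, 11), (-68, 8), (-64, -10), (-60, 3), (-56, 29), (-52, 35), (-48, 35)]
y 20 [(-84, 6), (-80, 11), (-76, 10), (-72, 12), (-68, 11), (-64, -13), (-60, 2), (-56, 28), (-52, 34), (-48, 34)]
```

Call:
jog_arm(
  increments=[
    [[-0.09, 0, 0.04, 0, 0, 0, -1], [-0.09, 0, 0.04, 0, 0, 0, -1], [-0.09, 0, 0.04, 0, 0, 0, -1], [-0.09, 0, 0.04, 0, 0, 0, -1], [-0.08, 0, 0.04, 0, 0, 0, -1]],
  ],
)

```text
time: 20.02
tool_pos: [0.4491, 0.1256, 0.2511]
tcp_rot: [-2.759, -0.74, -0.87]
wrist_force: [0.5, 0.6, -3.0]
width: 0.239
grip_force: 79.7
```

```bash
python3 - <<'E'
from plan import *
s=read_state();p,R=pose();P=hook(20,0,0);print(s['q'].round(2),s['wrist_force']@FB,((P[0]-p)@FB*1000).round(1),np.degrees(Ro.from_matrix(R.T@P[1]).as_rotvec()).round(2))
for n in('side',):
    dd=shot(n,'s9')[1];yy,xx=np.nonzero(dd>0); X=cloud(n,dd,np.c_[xx,yy]); u=(X-OB)@FB*1000
    k=(abs(u[:,1])<40)&(u[:,0]>-110)&(u[:,0]<-40)&(abs(u[:,2])<50)
    t=u[k];print([(b,int(np.median(t[(t[:,0]>=b)&(t[:,0]<b+4),2]))) for b in range(-92,-44,4) if ((t[:,0]>=b)&(t[:,0]<b+4)).any()])
x=plan([(*hook(15),4,-1),(*hook(10),4,-1),(*hook(5),4,-1),(*hook(0),4,-1)])
E
```

```text
[ 0.07 -0.39  2.41  0.46  0.61  0.81] [-1.40020028  0.276825   -2.7605507 ] [-0.  -0.5 -0.5] [-0.    0.01  0.02]
[(-88, -9), (-84, 7), (-80, 10), (-76, 10), (-72, 19), (-68, 28), (-64, 28), (-60, 30), (-56, 31), (-52, 33), (-48, 35)]
leg end [0.4595 0.131  0.253 ] max 0.21
 x1 [0.09, 0.0, 0.04, 0.0, -0.21, 0.0, -1]
 x1 [0.1, 0.01, 0.04, 0.0, -0.2, 0.0, -1]
 x1 [0.09, 0.0, 0.04, 0.0, -0.21, 0.0, -1]
 x1 [0.1, 0.01, 0.03, 0.0, -0.2, 0.0, -1]
leg end [0.4695 0.1368 0.2544] max 0.21
 x2 [0.09, 0.0, 0.04, 0.0, -0.21, 0.0, -1]
 x2 [0.09, 0.0, 0.03, 0.0, -0.21, 0.0, -1]
leg end [0.4796 0.1427 0.2545] max 0.21
 x2 [0.09, 0.0, 0.04, 0.0, -0.21, 0.0, -1]
 x1 [0.09, 0.0, 0.03, 0.0, -0.21, 0.0, -1]
 x1 [0.09, 0.0, 0.04, 0.0, -0.2, 0.0, -1]
leg end [0.4894 0.1483 0.2538] max 0.21
 x2 [0.09, 0.0, 0.04, 0.0, -0.21, 0.0, -1]
 x1 [0.09, 0.0, 0.03, 0.0, -0.21, 0.0, -1]
 x1 [0.08, 0.0, 0.03, 0.0, -0.2, 0.0, -1]
```

Call:
jog_arm(
  increments=[
    [[0.09, 0, 0.04, 0, -0.21, 0, -1], [0.1, 0.01, 0.04, 0, -0.2, 0, -1], [0.09, 0, 0.04, 0, -0.21, 0, -1], [0.1, 0.01, 0.03, 0, -0.2, 0, -1], [0.09, 0, 0.04, 0, -0.21, 0, -1]],
  ],
)

```text
time: 20.48
tool_pos: [0.4629, 0.1327, 0.2543]
tcp_rot: [-2.825, -0.757, -0.725]
wrist_force: [-0.1, -0.4, -2.4]
width: 0.236
grip_force: 79.7
```

Call:
jog_arm(
  increments=[
    [[0.09, 0, 0.04, 0, -0.21, 0, -1], [0.09, 0, 0.03, 0, -0.21, 0, -1], [0.09, 0, 0.03, 0, -0.21, 0, -1], [0.09, 0, 0.04, 0, -0.21, 0, -1], [0.09, 0, 0.04, 0, -0.21, 0, -1]],
  ],
)

```text
time: 20.9
tool_pos: [0.4755, 0.1401, 0.2554]
tcp_rot: [-2.885, -0.773, -0.572]
wrist_force: [0.4, -0.9, -2.5]
width: 0.234
grip_force: 79.6
```

```bash
python3 - <<'E'
from plan import *
s=read_state();p,R=pose();P=hook(7.5);print(s['q'].round(2),s['wrist_force']@FB,((P[0]-p)@FB*1000).round(1),np.degrees(Ro.from_matrix(R.T@P[1]).as_rotvec()).round(2))
x=plan([(*hook(0),6,-1)])
E
```

```text
[ 0.16 -0.23  2.24  0.19  0.78  1.09] [-1.70147789 -1.00531899 -1.88451801] [-1.4  0.2 -0. ] [0.   0.07 0.02]
leg end [0.4893 0.1484 0.2537] max 0.21
 x2 [0.08, 0.0, 0.04, 0.0, -0.21, 0.0, -1]
 x1 [0.08, 0.0, 0.04, 0.0, -0.2, 0.0, -1]
 x1 [0.08, 0.0, 0.04, 0.0, -0.21, 0.0, -1]
 x1 [0.09, 0.0, 0.04, 0.0, -0.2, 0.0, -1]
 x1 [0.08, -0.01, 0.03, 0.0, -0.21, 0.0, -1]
```

Call:
jog_arm(
  increments=[
    [[0.07, 0, 0.04, 0, -0.21, 0, -1], [0.07, 0, 0.04, 0, -0.21, 0, -1], [0.08, 0, 0.04, 0, -0.2, 0, -1], [0.08, 0, 0.04, 0, -0.21, 0, -1], [0.08, 0, 0.04, 0, -0.2, 0, -1]],
  ],
)

```text
time: 21.32
tool_pos: [0.4867, 0.1466, 0.2537]
tcp_rot: [-2.936, -0.787, -0.419]
wrist_force: [-0.1, 0.4, -0.3]
width: 0.236
grip_force: 79.9
```

Call:
jog_arm(
  increments=[
    [[0.08, 0, 0.04, 0, -0.21, 0, -1], [0, 0, 0, 0, 0, 0, -1], [0, 0, 0, 0, 0, 0, -1], [0, 0, 0, 0, 0, 0, -1], [0, 0, 0, 0, 0, 0, -1]],
  ],
)

```text
time: 21.73
tool_pos: [0.4887, 0.1478, 0.2533]
tcp_rot: [-2.945, -0.789, -0.391]
wrist_force: [-0.2, -0.1, -0.3]
width: 0.239
grip_force: 80.0
```

```bash
cat > chk.py <<'E'
from plan import *
s=read_state();p,R=pose();P=hook(0);print(s['q'].round(2),'F',(s['wrist_force']@FB).round(1),'d',((P[0]-p)@FB*1000).round(1),np.degrees(Ro.from_matrix(R.T@P[1]).as_rotvec()).round(2))
for n in('side','top'):
    dd=shot(n,n[0]+'c')[1];yy,xx=np.nonzero(dd>0); X=cloud(n,dd,np.c_[xx,yy]); u=(X-OB)@FB*1000
    q=u[(abs(u[:,0])<62)&(abs(u[:,1])>16)&(abs(u[:,1])<48)&(u[:,2]>16)&(u[:,2]<33)]; A=np.c_[q[:,:2],np.ones(len(q))]; print(n,'face',len(q),np.linalg.lstsq(A,q[:,2],rcond=None)[0].round(3),'med z',np.median(q[:,2]).round(1))
    q=u[(abs(u[:,0])<75)&(abs(u[:,1])<60)&(u[:,2]>18)&(u[:,2]<33)]; print('  ext',np.percentile(q,[1,99],axis=0).round(1).tolist())
    q=u[(u[:,0]>67)&(u[:,0]<80)&(abs(u[:,1])<40)&(abs(u[:,2])<12)]; print('  flange z by y',[(b,np.median(q[(q[:,1]>=b)&(q[:,1]<b+10),2]).round(1)) for b in range(-40,40,10) if ((q[:,1]>=b)&(q[:,1]<b+10)).any()])
E
python3 chk.py
```

```text
[ 0.2  -0.14  2.15  0.11  0.89  1.19] F [-0.4 -0.  -0.1] d [ 1.   0.2 -0.3] [ 0.01 -0.13  0.02]
side face 699 [1.000e-03 4.000e-03 2.578e+01] med z 25.9
  ext [[-65.3, -52.0, 18.5], [59.3, 48.4, 32.7]]
  flange z by y [(-40, np.float64(0.1)), (-30, np.float64(1.0)), (-20, np.float64(3.2)), (-10, np.float64(1.6)), (0, np.float64(-4.8))]
top face 381 [-9.0000e-03 -2.0000e-03  2.7043e+01] med z 26.9
  ext [[-45.8, -52.2, 18.9], [67.7, 47.0, 32.3]]
  flange z by y [(-40, np.float64(1.4)), (-30, np.float64(3.8)), (-20, np.float64(3.8)), (-10, np.float64(4.1)), (0, np.float64(5.0)), (10, np.float64(4.2)), (20, np.float64(2.0)), (30, np.float64(1.1))]
```

Call:
jog_arm(
  increments=[
    [[0.02, 0, 0.05, 0, 0, 0, -1], [0, 0, 0, 0, 0, 0, -1], [0, 0, 0, 0, 0, 0, 0], [0, 0, 0, 0, 0, 0, 0], [0, 0, 0, 0, 0, 0, 0]],
  ],
)

```text
time: 22.25
tool_pos: [0.4896, 0.1482, 0.2518]
tcp_rot: [-2.945, -0.789, -0.391]
wrist_force: [0.9, -0.5, 0.6]
width: 0.499
grip_force: 0.0
```

Call:
jog_arm(
  increments=[
    [[0, 0, 0, 0, 0, 0, 0], [0, 0, -0.2, 0, 0, 0, 0], [0, 0, -0.4, 0, 0, 0, 0], [0, 0, -0.8, 0, 0, 0, 0], [0, 0, -0.8, 0, 0, 0, 0]],
  ],
)

```text
time: 22.67
tool_pos: [0.4737, 0.1394, 0.3152]
tcp_rot: [-2.945, -0.79, -0.385]
wrist_force: [0.3, -1.1, 0.5]
width: 0.502
grip_force: 0.0
```

```bash
python3 chk.py; python3 - <<'E'
from plan import *
p,R=pose();print(p)
for n in('side','top'):
    z=np.load(n[0]+'c.npz');im=cv2.cvtColor(z['p'],cv2.COLOR_BGR2HSV);dd=z['d'];yy,xx=np.nonzero(dd>0); X=cloud(n,dd,np.c_[xx,yy]); u=(X-OB)@FB*1000
    k=(u[:,0]>84)&(u[:,0]<150)&(abs(u[:,1])<11)&(u[:,2]>-5)&(u[:,2]<60)&(im[yy,xx,2]>100);q=u[k]
    print(n,len(q),'y',np.percentile(q[:,1],[0,50,100]).round(1)); print(q[np.argsort(q[:,0])][::max(1,len(q)//22)].round(0).astype(int).tolist())
a=np.load('sc.npz')['p'];b=np.load('tc.npz')['p']
f=lambda p,x,y,w,h:cv2.resize(p[y:y+h,x:x+w],(400,300),interpolation=cv2.INTER_CUBIC)
cv2.imwrite('pics/shut.png',np.hstack([f(a,210,120,120,90),f(b,180,190,120,90)]))
E
```

```text
[ 0.19 -0.23  2.1   0.1   1.03  1.19] F [ 0.1 -1.1  0.5] d [-25.6  -0.1 -58.7] [-0.05  0.08  0.02]
side face 1016 [-3.0000e-03 -1.0000e-03  2.5542e+01] med z 25.6
  ext [[-66.4, -51.3, 18.7], [61.9, 48.1, 32.3]]
  flange z by y [(-40, np.float64(0.1)), (-30, np.float64(1.0)), (-20, np.float64(3.1)), (-10, np.float64(0.6))]
top face 424 [-5.0000e-03 -1.0000e-02  2.6728e+01] med z 26.7
  ext [[-61.1, -52.1, 19.2], [67.1, 47.2, 32.2]]
  flange z by y [(-40, np.float64(1.3)), (-30, np.float64(6.2)), (-20, np.float64(2.0)), (-10, np.float64(4.7)), (0, np.float64(4.9)), (10, np.float64(3.3)), (20, np.float64(3.2)), (30, np.float64(1.6))]
[0.47641926 0.1398509  0.32073704]
side 72 y [-8.9  1.4 10.5]
[[92, 9, 13], [117, 6, 7], [121, 8, 4], [122, -8, 11], [123, 8, 7], [124, -4, 10], [125, 1, 12], [127, -4, 10], [128, 9, 8], [130, 8, 12], [130, -5, 17], [132, 0, 10], [133, 0, 14], [134, -2, 12], [136, 10, 10], [137, 5, 10], [139, 8, 10], [139, -2, 15], [140, 2, 0], [141, 1, 16], [141, 5, 13], [142, -8, 9], [145, 7, 10], [145, -3, 14]]
top 130 y [-10.6   0.2  10.6]
[[92, -2, 26], [94, 9, 24], [96, 11, 19], [97, -1, 27], [97, 2, 30], [98, -4, 18], [99, 7, 9], [100, -6, 11], [101, -7, 8], [102, 2, 7], [105, 4, 10], [107, -1, 6], [112, 3, 9], [115, -5, 10], [118, -2, 12], [120, 0, 13], [123, 7, 10], [124, -6, 14], [129, 2, 14], [131, 3, 10], [134, -1, 13], [136, 4, 10], [140, 8, 13], [143, -2, 16], [144, 0, 16], [147, -5, 12]]
```

View pics/shut.png

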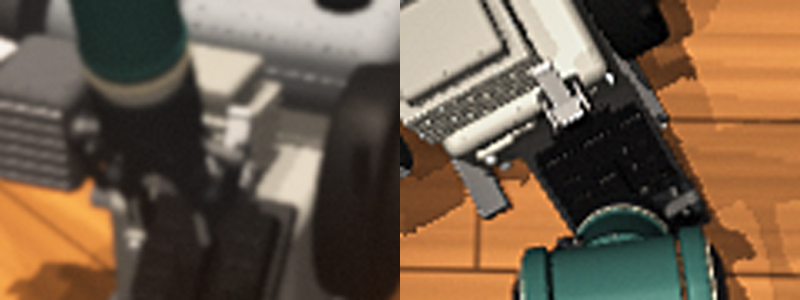

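```bash
cat >> plan.py <<'E'
CR=np.c_[np.cross(-FB[:,1],[0,0,-1.]),-FB[:,1],[0,0,-1.]]
def clip(th,r=.040,up=0,h=.063): return OB+FB@[.094+r*np.sin(th),0,.004+r*np.cos(th)]+np.array([0,0,h+up]),CR
E
python3 - <<'E'
from plan import *
print(clip(1.37)[0],clip(0)[0])
plan([(*clip(1.37,up=.045),8,-.2),(*clip(1.37),7,-.2)])
E
```

```text
[0.60719651 0.2163675  0.31719262] [0.56336741 0.19106276 0.31652799]
leg end [0.6073 0.2163 0.3623] max 0.65
 x1 [0.65, 0.0, 0.0, 0.0, -0.32, 0.0, -0.2]
 x1 [0.65, 0.0, -0.02, 0.0, -0.32, 0.0, -0.2]
 x1 [0.65, 0.0, -0.04, 0.0, -0.32, 0.0, -0.2]
 x1 [0.65, 0.0, -0.06, 0.01, -0.33, 0.0, -0.2]
 x1 [0.65, -0.01, -0.09, 0.0, -0.32, 0.0, -0.2]
 x1 [0.65, 0.0, -0.11, 0.01, -0.33, 0.0, -0.2]
 x1 [0.65, -0.01, -0.13, 0.0, -0.32, 0.0, -0.2]
 x1 [0.64, 0.0, -0.15, 0.01, -0.33, 0.0, -0.2]
leg end [0.6073 0.2163 0.3173] max 0.22
 x1 [0.0, 0.0, 0.21, 0.0, 0.0, 0.0, -0.2]
 x1 [0.0, 0.0, 0.22, 0.0, 0.0, 0.0, -0.2]
 x1 [0.0, 0.0, 0.21, 0.0, 0.0, 0.0, -0.2]
 x1 [0.0, 0.0, 0.22, 0.0, 0.0, 0.0, -0.2]
 x1 [0.0, 0.0, 0.21, 0.0, 0.0, 0.0, -0.2]
 x1 [0.0, 0.0, 0.22, 0.0, 0.0, 0.0, -0.2]
 x1 [0.0, 0.0, 0.21, 0.0, 0.0, 0.0, -0.2]
```

Call:
jog_arm(
  increments=[
    [[0.4, 0, -0.6, 0, -0.32, 0, -0.2], [0.65, 0, -0.3, 0, -0.32, 0, -0.2], [0.65, 0, 0, 0, -0.32, 0, -0.2], [0.65, 0, 0, 0.01, -0.33, 0, -0.2], [0.65, -0.01, 0, 0, -0.32, 0, -0.2]],
  ],
)

```text
time: 23.18
tool_pos: [0.5458, 0.1812, 0.3588]
tcp_rot: [-3.007, -0.806, -0.14]
wrist_force: [-0.1, -1.0, 0.4]
width: 0.396
grip_force: 0.0
```

Call:
jog_arm(
  increments=[
    [[0.65, 0, 0, 0.01, -0.33, 0, -0.2], [0.65, -0.01, 0, 0, -0.32, 0, -0.2], [0.64, 0, 0, 0.01, -0.33, 0, -0.2], [0, 0, 0, 0, 0, 0, -0.2], [0, 0, 0, 0, 0, 0, -0.2]],
  ],
)

```text
time: 23.6
tool_pos: [0.5958, 0.2106, 0.3603]
tcp_rot: [-3.033, -0.815, 0.017]
wrist_force: [-0.8, 0.1, -0.5]
width: 0.399
grip_force: 0.0
```

```bash
python3 - <<'E'
from plan import *
s=read_state();print(s['q'].round(2),s['tool_pos'],s['width'])
plan([(*clip(1.37,up=.02),5,-.2),(*clip(1.37),5,-.2)])
a=shot('side','sd')[0];b,dd=shot('top','td')
f=lambda p,x,y,w,h:cv2.resize(p[y:y+h,x:x+w],(400,300),interpolation=cv2.INTER_CUBIC)
cv2.imwrite('pics/clip0.png',np.hstack([f(a,220,110,120,90),f(b,190,180,100,75)]))
E
```

```text
[0.3  0.16 1.63 0.   1.37 1.35] [0.59577977 0.21057879 0.36029579] 0.3994558972713498
leg end [0.6072 0.2162 0.3371] max 0.16
 x1 [0.09, 0.01, 0.15, -0.01, 0.02, 0.0, -0.2]
 x1 [0.09, 0.0, 0.15, -0.01, 0.02, 0.0, -0.2]
 x1 [0.08, 0.01, 0.16, 0.0, 0.02, 0.0, -0.2]
 x1 [0.09, 0.0, 0.15, -0.01, 0.02, 0.01, -0.2]
 x1 [0.08, 0.01, 0.16, 0.0, 0.02, 0.0, -0.2]
leg end [0.6072 0.2162 0.3173] max 0.14
 x3 [0.0, 0.0, 0.13, 0.0, 0.0, 0.0, -0.2]
 x1 [0.0, 0.0, 0.14, 0.0, 0.0, 0.0, -0.2]
 x1 [0.0, 0.0, 0.13, 0.0, 0.0, 0.0, -0.2]
```

View pics/clip0.png

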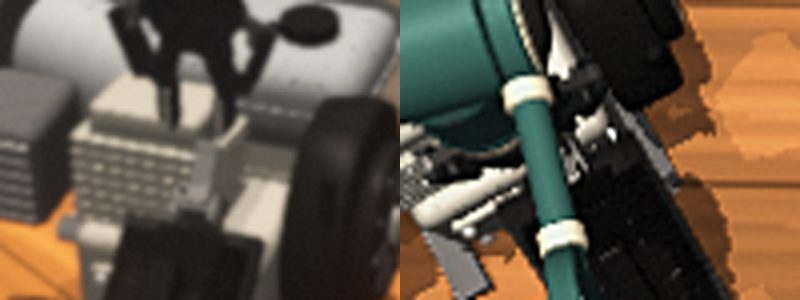

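Call:
jog_arm(
  increments=[
    [[0.09, 0.01, 0.15, -0.01, 0.02, 0, -0.2], [0.09, 0, 0.15, -0.01, 0.02, 0, -0.2], [0.08, 0.01, 0.16, 0, 0.02, 0, -0.2], [0.09, 0, 0.15, 0, 0.02, 0, -0.2], [0.08, 0.01, 0.16, 0, 0.02, 0, -0.2]],
  ],
)

```text
time: 24.12
tool_pos: [0.6066, 0.2156, 0.3385]
tcp_rot: [-3.033, -0.814, -0.003]
wrist_force: [0.5, 0.1, 1.3]
width: 0.403
grip_force: 0.0
```

Call:
jog_arm(
  increments=[
    [[0, 0, 0.13, 0, 0, 0, -0.2], [0, 0, 0.13, 0, 0, 0, -0.2], [0, 0, 0.13, 0, 0, 0, -0.2], [0, 0, 0.14, 0, 0, 0, -0.2], [0, 0, 0.13, 0, 0, 0, -0.2]],
  ],
)

```text
time: 24.53
tool_pos: [0.6067, 0.2157, 0.3188]
tcp_rot: [-3.033, -0.814, -0.003]
wrist_force: [0.5, -0.5, -0.1]
width: 0.401
grip_force: 0.0
```

Call:
jog_arm(
  increments=[
    [[0, 0, 0, 0, 0, 0, -1], [0, 0, 0, 0, 0, 0, -1], [0, 0, 0, 0, 0, 0, -1], [0, 0, 0, 0, 0, 0, -1], [0, 0, 0, 0, 0, 0, -1]],
  ],
  force=25,
)

```text
time: 24.95
tool_pos: [0.6058, 0.2165, 0.3185]
tcp_rot: [-3.031, -0.814, 0.0]
wrist_force: [-3.3, 3.8, -3.7]
width: 0.201
grip_force: 26.2
```

```bash
python3 - <<'E'
from plan import *
s=read_state();p,R=pose();print(p,s['width']*85,s['grip_force'],s['wrist_force'])
# tab point in box implied
print(((p-[0,0,.063]-OB)@FB*1000).round(1))
x=plan([(*clip(t),2,-1) for t in np.linspace(1.37,-.05,11)[1:]])
E
```

```text
[0.60581546 0.2165005  0.31845289] 17.06313294141636 26.180289778858423 [-3.29257785  3.84022604 -3.65230689]
[133.1   0.8  13.7]
leg end [0.6032 0.2139 0.3205] max 0.06
 x1 [-0.06, 0.01, -0.03, -0.01, 0.0, 0.01, -1]
 x1 [-0.06, 0.02, -0.04, -0.02, -0.01, 0.0, -1]
leg end [0.5987 0.2114 0.3229] max 0.09
 x1 [-0.08, 0.0, -0.04, 0.0, 0.0, 0.0, -1]
 x1 [-0.09, 0.0, -0.04, 0.0, 0.0, 0.0, -1]
leg end [0.5941 0.2087 0.3248] max 0.09
 x2 [-0.09, 0.0, -0.03, 0.0, 0.0, 0.0, -1]
leg end [0.5894 0.206  0.3257] max 0.09
 x1 [-0.09, 0.0, -0.02, 0.0, 0.0, 0.0, -1]
 x1 [-0.09, 0.0, -0.01, 0.0, 0.0, 0.0, -1]
leg end [0.5844 0.2031 0.326 ] max 0.1
 x1 [-0.1, 0.0, 0.0, 0.0, 0.0, 0.0, -1]
 x1 [-0.09, 0.0, -0.01, 0.0, 0.0, 0.0, -1]
leg end [0.5795 0.2003 0.3254] max 0.1
 x1 [-0.1, 0.0, 0.01, 0.0, 0.0, 0.0, -1]
 x1 [-0.09, 0.0, 0.01, 0.0, 0.0, 0.0, -1]
leg end [0.5748 0.1976 0.3239] max 0.09
 x1 [-0.09, 0.0, 0.03, 0.0, 0.0, 0.0, -1]
 x1 [-0.09, 0.0, 0.02, 0.0, 0.0, 0.0, -1]
leg end [0.5702 0.1949 0.3218] max 0.09
 x1 [-0.09, 0.0, 0.04, 0.0, 0.0, 0.0, -1]
 x1 [-0.09, 0.0, 0.03, 0.0, 0.0, 0.0, -1]
leg end [0.566  0.1925 0.3188] max 0.08
 x2 [-0.08, 0.0, 0.05, 0.0, 0.0, 0.0, -1]
leg end [0.5621 0.1902 0.3152] max 0.08
 x1 [-0.07, 0.0, 0.06, 0.0, 0.0, 0.0, -1]
 x1 [-0.08, 0.0, 0.06, 0.0, 0.0, 0.0, -1]
```

Call:
jog_arm(
  increments=[
    [[-0.06, 0, -0.03, 0, 0, 0, -1], [-0.06, 0, -0.04, 0, 0, 0, -1], [-0.08, 0, -0.04, 0, 0, 0, -1], [-0.09, 0, -0.04, 0, 0, 0, -1], [-0.09, 0, -0.03, 0, 0, 0, -1]],
  ],
)

```text
time: 25.37
tool_pos: [0.5971, 0.2115, 0.3239]
tcp_rot: [-3.03, -0.814, -0.006]
wrist_force: [1.2, 6.5, -5.6]
width: 0.199
grip_force: 24.5
```

Call:
jog_arm(
  increments=[
    [[-0.09, 0, -0.03, 0, 0, 0, -1], [-0.09, 0, -0.02, 0, 0, 0, -1], [-0.09, 0, -0.01, 0, 0, 0, -1], [-0.1, 0, 0, 0, 0, 0, -1], [-0.09, 0, -0.01, 0, 0, 0, -1]],
  ],
)

```text
time: 25.78
tool_pos: [0.5859, 0.2051, 0.3273]
tcp_rot: [-3.029, -0.813, -0.011]
wrist_force: [1.6, 7.8, -3.9]
width: 0.194
grip_force: 24.5
```

```bash
python3 - <<'E'
from plan import *
s=read_state();p,R=pose();print(s['width']*85,s['grip_force'],s['wrist_force']@FB,((p-[0,0,.063]-OB)@FB*1000-[94,0,4]).round(1),np.degrees(Ro.from_matrix(R.T@CR).as_rotvec()).round(2))
x=plan([(*clip(t),2,-1) for t in np.linspace(.66,-.06,6)[1:]])
E
```

```text
16.516006428254517 24.482121169567108 [ 1.5095132   5.92577955 -6.3846176 ] [27.2  0.9 31.2] [-0.17 -0.46  0.06]
leg end [0.5793 0.2003 0.3251] max 0.14
 x1 [-0.13, 0.02, 0.03, -0.01, -0.04, 0.0, -1]
 x1 [-0.14, 0.01, 0.04, -0.02, -0.04, 0.01, -1]
leg end [0.5747 0.1976 0.3236] max 0.09
 x1 [-0.09, 0.0, 0.02, 0.0, 0.0, 0.0, -1]
 x1 [-0.09, 0.0, 0.03, 0.0, 0.0, 0.0, -1]
leg end [0.57   0.1949 0.3215] max 0.09
 x1 [-0.09, 0.0, 0.04, 0.0, 0.0, 0.0, -1]
 x1 [-0.09, 0.0, 0.03, 0.0, 0.0, 0.0, -1]
leg end [0.5656 0.1923 0.3186] max 0.09
 x1 [-0.08, 0.0, 0.05, 0.0, 0.0, 0.0, -1]
 x1 [-0.09, 0.0, 0.05, 0.0, 0.0, 0.0, -1]
leg end [0.5619 0.1902 0.315 ] max 0.07
 x2 [-0.07, 0.0, 0.06, 0.0, 0.0, 0.0, -1]
```

Call:
jog_arm(
  increments=[
    [[-0.12, 0, 0.03, 0, 0, 0, -1], [-0.12, 0, 0.03, 0, 0, 0, -1], [-0.09, 0, 0.02, 0, 0, 0, -1], [-0.09, 0, 0.03, 0, 0, 0, -1], [-0.09, 0, 0.04, 0, 0, 0, -1]],
  ],
)

```text
time: 26.2
tool_pos: [0.5741, 0.1983, 0.3264]
tcp_rot: [-3.028, -0.813, -0.021]
wrist_force: [0.8, 8.1, 10.2]
width: 0.189
grip_force: 24.1
```

Call:
jog_arm(
  increments=[
    [[-0.09, 0, 0.04, 0, 0, 0, -1], [-0.08, 0, 0.05, 0, 0, 0, -1], [-0.09, 0, 0.05, 0, 0, 0, -1], [-0.07, 0, 0.06, 0, 0, 0, -1], [-0.07, 0, 0.06, 0, 0, 0, -1]],
  ],
)

```text
time: 26.62
tool_pos: [0.5631, 0.1917, 0.3226]
tcp_rot: [-3.029, -0.814, -0.021]
wrist_force: [-10.2, 4.8, 27.2]
width: 0.175
grip_force: 26.4
```

```bash
cat > tab.py <<'E'
from plan import *
s=read_state();p,R=pose();r=((p-[0,0,.063]-OB)@FB*1000-[94,0,4]);print(s['width']*85,s['grip_force'],'F',(s['wrist_force']@FB).round(1),'tab rel',r.round(1),'th',np.arctan2(r[0],r[2]).round(3),np.degrees(Ro.from_matrix(R.T@CR).as_rotvec()).round(2))
for n in('side','top'):
    im,dd=shot(n,n[0]+'k');im=cv2.cvtColor(im,cv2.COLOR_BGR2HSV);yy,xx=np.nonzero(dd>0); X=cloud(n,dd,np.c_[xx,yy]); u=(X-OB)@FB*1000
    k=(u[:,0]>66)&(u[:,0]<125)&(abs(u[:,1])<9)&(u[:,2]>5)&(u[:,2]<60)&(im[yy,xx,2]>90);q=u[k]
    print(n,len(q),q[np.argsort(q[:,2])][::max(1,len(q)//20)].round(0).astype(int).tolist())
E
python3 tab.py
```

```text
14.8613007039837 26.41872048494406 F [12.6  9.2 24.9] tab rel [ 4.   0.7 44.6] th 0.09 [-0.08 -0.81  0.07]
side 62 [[92, -6, 6], [88, -5, 9], [93, -7, 11], [91, 4, 11], [83, 4, 11], [85, 5, 12], [81, -2, 12], [89, 0, 13], [79, -8, 13], [93, 4, 14], [85, 1, 15], [81, 8, 15], [97, -7, 16], [87, 1, 17], [75, 6, 18], [90, -2, 19], [85, 8, 20], [88, 3, 22], [112, 4, 50], [117, 7, 52], [113, 2, 58]]
top 0 []
```

Call:
jog_arm(
  increments=[
    [[0, 0, 0, 0, 0, 0, -0.2], [0, 0, 0, 0, 0, 0, -0.2], [0, 0, 0, 0, 0, 0, -0.2], [0, 0, -0.3, 0, 0, 0, -0.2], [0, 0, -0.6, 0, 0, 0, -0.2]],
  ],
)

```text
time: 27.13
tool_pos: [0.5599, 0.1886, 0.3381]
tcp_rot: [-3.034, -0.813, 0.008]
wrist_force: [-0.7, -0.1, -0.9]
width: 0.403
grip_force: 0.0
```

Call:
jog_arm(
  increments=[
    [[0, 0, -0.6, 0, 0, 0, -0.2], [0.3, 0, -0.3, 0, 0, 0, -1], [0.6, 0, 0, 0, 0, 0, -1], [0.6, 0, 0, 0, 0, 0, -1], [0, 0, 0, 0, 0, 0, -1]],
  ],
)

```text
time: 27.55
tool_pos: [0.6022, 0.2126, 0.3682]
tcp_rot: [-3.033, -0.814, -0.005]
wrist_force: [-0.4, 0.9, -0.5]
width: -0.002
grip_force: 0.0
```

```bash
python3 tab.py; python3 chk.py | grep -v flange; python3 - <<'E'
from plan import *
print(read_state()['width'])
H=OB+FB@[.094,0,.004]; a=np.radians(30); e=np.array([np.cos(a),np.sin(a),0])
def T(ee,up): return H+e*ee+np.array([0,0,up+.072])
plan([(T(.010,.060),CR,5,-1),(T(.010,.028),CR,5,-1),(T(-.009,.028),CR,10,-1)])
E
```

```text
-0.16641631070508273 0.0 F [-0.2  1.  -0.5] tab rel [67.3 -0.8 51.1] th 0.922 [-0.03 -0.2   0.04]
side 100 [[92, 8, 5], [95, 3, 8], [90, -4, 9], [93, -4, 10], [91, -8, 11], [95, -4, 12], [88, -9, 13], [75, -4, 14], [101, 2, 16], [77, -2, 17], [76, 1, 18], [83, 5, 20], [76, 5, 22], [103, 3, 27], [109, 8, 42], [109, 2, 44], [113, 5, 48], [115, 4, 51], [109, -9, 52], [112, 0, 55]]
top 29 [[100, -7, 7], [87, -9, 12], [92, -8, 13], [82, 0, 13], [77, 0, 13], [89, -7, 13], [77, -7, 13], [85, -8, 14], [87, -5, 14], [100, -9, 15], [77, 3, 15], [81, -9, 15], [74, -8, 15], [80, -5, 15], [84, -4, 15], [76, -6, 16], [81, 2, 17], [84, -6, 17], [82, -2, 17], [90, -3, 17], [87, -2, 18], [77, 1, 18], [77, -2, 20], [80, -4, 21], [113, -9, 49], [110, -7, 49], [115, -7, 49], [113, -5, 51], [120, -8, 53]]
[0.3  0.16 1.61 0.   1.37 1.35] F [-0.7 -0.9 -0.1] d [-170.8    0.6   -5.3] [-0.06 14.99  0.03]
side face 1049 [ 3.0000e-03 -4.0000e-03  2.5833e+01] med z 25.8
  ext [[-66.0, -51.4, 18.7], [63.0, 48.7, 32.5]]
top face 459 [-1.0000e-03 -1.9000e-02  2.6451e+01] med z 26.8
  ext [[-65.0, -52.4, 19.7], [66.
[... 161 characters left out ...]

 x1 [-0.04, -0.01, 0.09, 0.0, 0.0, 0.0, -1]
 x1 [-0.04, 0.0, 0.08, 0.0, 0.0, 0.0, -1]
 x1 [-0.03, -0.01, 0.09, -0.01, 0.0, 0.0, -1]
leg end [0.5943 0.209  0.3228] max 0.22
 x2 [0.0, 0.0, 0.21, 0.0, 0.0, 0.0, -1]
 x1 [0.0, 0.0, 0.22, 0.0, 0.0, 0.0, -1]
 x1 [0.0, 0.0, 0.21, 0.0, 0.0, 0.0, -1]
 x1 [0.0, 0.0, 0.22, 0.0, 0.0, 0.0, -1]
leg end [0.5777 0.1994 0.3228] max 0.07
 x3 [-0.06, 0.0, 0.0, 0.0, 0.0, 0.0, -1]
 x1 [-0.07, 0.0, 0.0, 0.0, 0.0, 0.0, -1]
 x1 [-0.06, 0.0, 0.0, 0.0, 0.0, 0.0, -1]
 x1 [-0.07, 0.0, 0.0, 0.0, 0.0, 0.0, -1]
 x1 [-0.06, 0.0, 0.0, 0.0, 0.0, 0.0, -1]
 x1 [-0.07, 0.0, 0.0, 0.0, 0.0, 0.0, -1]
 x1 [-0.06, 0.0, 0.0, 0.0, 0.0, 0.0, -1]
 x1 [-0.07, 0.0, 0.0, 0.0, 0.0, 0.0, -1]
```

Call:
jog_arm(
  increments=[
    [[-0.02, 0, 0.09, 0, 0, 0, -1], [-0.02, 0, 0.2, 0, 0, 0, -1], [-0.02, 0, 0.2, 0, 0, 0, -1], [0, 0, 0.2, 0, 0, 0, -1], [0, -0.02, 0.2, 0, 0, 0, -1]],
  ],
)

```text
time: 28.17
tool_pos: [0.5979, 0.2113, 0.3407]
tcp_rot: [-3.033, -0.814, -0.002]
wrist_force: [-0.4, 0.0, -0.2]
width: -0.002
grip_force: 0.0
```

Call:
jog_arm(
  increments=[
    [[0, 0, 0.2, 0, 0, 0, -1], [0, 0, 0.2, 0, 0, 0, -1], [0, 0, 0.2, 0, 0, 0, -1], [0, 0, 0, 0, 0, 0, -1], [0, 0, 0, 0, 0, 0, -1]],
  ],
)

```text
time: 28.58
tool_pos: [0.5981, 0.2115, 0.3229]
tcp_rot: [-3.033, -0.814, -0.001]
wrist_force: [-0.1, 0.2, -1.0]
width: -0.003
grip_force: 0.0
```

```bash
cat > push.py <<'E'
from plan import *
H=OB+FB@[.094,0,.004]; a=np.radians(30); e=np.array([np.cos(a),np.sin(a),0])
s=read_state();r=s['tool_pos']-H
print('e',(r@e*1000).round(1),'y',(r@FB[:,1]*1000).round(1),'up tip',(r[2]*1000-72).round(1),'F e/up',(s['wrist_force']@e).round(1),s['wrist_force'].round(1))
E
python3 push.py
```

```text
e 14.6 y 0.3 up tip 28.0 F e/up 0.1 [-0.1  0.2 -1. ]
```

Call:
jog_arm(
  increments=[
    [[-0.1, 0, 0, 0, 0, 0, -1], [-0.1, 0, 0, 0, 0, 0, -1], [-0.08, 0, 0, 0, 0, 0, -1], [-0.08, 0, 0, 0, 0, 0, -1], [-0.08, 0, 0, 0, 0, 0, -1]],
  ],
)

```text
time: 29.0
tool_pos: [0.5874, 0.2052, 0.3243]
tcp_rot: [-3.032, -0.814, -0.008]
wrist_force: [1.8, 1.7, -1.0]
width: -0.001
grip_force: 1.3
```

Call:
jog_arm(
  increments=[
    [[-0.08, 0, 0, 0, 0, 0, -1], [-0.08, 0, 0, 0, 0, 0, -1], [-0.07, 0, 0, 0, 0, 0, -1], [-0.05, 0, 0, 0, 0, 0, -1], [0, 0, 0, 0, 0, 0, -1]],
  ],
)

```text
time: 29.42
tool_pos: [0.5794, 0.2006, 0.3238]
tcp_rot: [-3.033, -0.814, -0.003]
wrist_force: [0.9, 0.4, 0.8]
width: 0.001
grip_force: 0.9
```

```bash
python3 push.py; python3 tab.py
```

```text
e -7.1 y 0.2 up tip 28.9 F e/up 1.0 [0.9 0.4 0.8]
0.07695921723011362 0.8715944015420973 F [ 1.3 -0.1 -0. ] tab rel [18.9  0.2 33.6] th 0.513 [-0.05 -0.12  0.04]
side 81 [[87, 4, 5], [78, 5, 6], [85, -2, 7], [91, -7, 7], [77, -8, 8], [92, 5, 9], [74, 8, 10], [85, -6, 10], [73, -4, 11], [72, 1, 12], [92, -2, 13], [70, 9, 14], [93, 3, 15], [75, 6, 17], [106, 7, 43], [94, 5, 48], [101, -7, 50], [105, -1, 51], [97, -6, 53], [101, 0, 55], [99, 3, 60]]
top 0 []
```

Call:
jog_arm(
  increments=[
    [[-0.05, 0, 0, 0, 0, 0, -1], [-0.05, 0, 0, 0, 0, 0, -1], [-0.05, 0, 0, 0, 0, 0, -1], [0, 0, 0, 0, 0, 0, -1], [0, 0, 0, 0, 0, 0, -1]],
  ],
)

```text
time: 29.93
tool_pos: [0.5761, 0.1987, 0.3239]
tcp_rot: [-3.033, -0.814, -0.005]
wrist_force: [3.6, 2.5, -0.1]
width: 0.005
grip_force: 1.8
```

Call:
jog_arm(
  increments=[
    [[-0.05, 0, 0, 0, 0, 0, -1], [-0.05, 0, 0, 0, 0, 0, -1], [0, 0, 0, 0, 0, 0, -1], [0, 0, 0, 0, 0, 0, -1], [0, 0, 0, 0, 0, 0, -1]],
  ],
)

```text
time: 30.35
tool_pos: [0.5749, 0.1979, 0.3249]
tcp_rot: [-3.032, -0.814, -0.012]
wrist_force: [6.8, 4.3, 1.5]
width: 0.001
grip_force: 3.5
```

```bash
python3 push.py; python3 tab.py
```

```text
e -12.3 y 0.2 up tip 30.0 F e/up 8.1 [6.8 4.3 1.5]
0.08944174791816212 3.5498563572764397 F [ 7.2  0.3 -4. ] tab rel [15.7  0.2 37.8] th 0.393 [-0.02 -0.47  0.04]
side 81 [[78, -7, 5], [77, -4, 6], [72, -6, 7], [89, 7, 8], [93, -1, 9], [81, -1, 10], [74, 5, 10], [77, 3, 11], [72, 1, 13], [90, 5, 15], [92, 4, 19], [91, -3, 24], [97, -7, 45], [100, -2, 49], [95, 5, 52], [97, 8, 53], [90, 0, 54], [101, -3, 55], [96, -5, 56], [97, 3, 57], [92, -4, 59]]
top 0 []
```

Call:
jog_arm(
  increments=[
    [[-0.05, 0, 0, 0, 0, 0, -1], [-0.05, 0, 0, 0, 0, 0, -1], [-0.03, 0, 0, 0, 0, 0, -1], [0, 0, 0, 0, 0, 0, -1], [0, 0, 0, 0, 0, 0, -1]],
  ],
)

```text
time: 30.87
tool_pos: [0.5733, 0.197, 0.3263]
tcp_rot: [-3.031, -0.813, -0.022]
wrist_force: [11.7, 7.3, 2.0]
width: 0.001
grip_force: 5.7
```

```bash
python3 push.py
```

```text
e -14.1 y 0.1 up tip 31.4 F e/up 13.7 [11.7  7.3  2. ]
```

Call:
jog_arm(
  increments=[
    [[0.3, 0, 0, 0, 0, 0, -1], [0.5, 0, 0, 0, 0, 0, -1], [0.3, 0, -0.5, 0, 0, 0, -1], [0, 0, -1, 0, 0, 0, -1], [0, 0, -1, 0, 0, 0, -1]],
  ],
)

```text
time: 31.28
tool_pos: [0.5968, 0.2109, 0.396]
tcp_rot: [-3.034, -0.814, 0.012]
wrist_force: [1.3, 0.8, -0.2]
width: -0.001
grip_force: 0.0
```

Call:
jog_arm(
  increments=[
    [[-0.5, 0.6, -0.8, 0, 0, 0, -1], [-1, 0.6, -0.5, 0, 0, 0, -1], [-1, 0.6, 0, 0, 0, 0, -1], [-1, 0.6, 0, 0, 0, 0, -1], [-1, 0.6, 0, 0, 0, 0, -1]],
  ],
)

```text
time: 31.7
tool_pos: [0.5246, 0.0645, 0.4367]
tcp_rot: [-3.033, -0.815, 0.003]
wrist_force: [0.7, -0.3, -0.2]
width: 0.002
grip_force: 0.0
```

Call:
jog_arm(
  increments=[
    [[-1, 0.6, 0, 0, 0, 0, -1], [-0.5, 1, 0, 0, 0, 0, -1], [0, 1, 0, 0, 0, 0, -1], [0, 1, 0, 0, 0, 0, -1], [0, 0, 0, 0, 0, 0, -1]],
  ],
)

```text
time: 32.12
tool_pos: [0.5417, -0.0543, 0.4357]
tcp_rot: [3.036, 0.808, -0.003]
wrist_force: [-0.2, -0.3, -0.2]
width: -0.002
grip_force: 0.0
```

```bash
python3 tab.py; python3 chk.py; python3 - <<'E'
from h import *
a=np.load('sk.npz')['p'];b=np.load('tk.npz')['p']
f=lambda p,x,y,w,h:cv2.resize(p[y:y+h,x:x+w],(400,300),interpolation=cv2.INTER_CUBIC)
cv2.imwrite('pics/end.png',np.vstack([np.hstack([f(a,220,130,100,75),f(b,190,180,100,75)]),np.hstack([cv2.resize(a,(400,300)),cv2.resize(b,(400,300))])]))
E
```

```text
-0.17702439797493552 0.0 F [-0.4 -0.2  0. ] tab rel [ -31.7 -201.7  222.2] th -0.142 [-0.03  0.11 -0.2 ]
side 73 [[83, -5, 5], [79, 2, 5], [92, 8, 7], [83, -9, 8], [90, -1, 8], [76, -2, 9], [86, -8, 9], [88, -5, 10], [70, -1, 10], [72, 4, 11], [80, 3, 12], [93, -5, 12], [79, -6, 13], [70, 6, 14], [95, -8, 15], [91, 4, 21], [91, -7, 29], [92, -1, 48], [97, -4, 53], [92, -8, 53], [94, -5, 55], [94, 6, 56], [97, 1, 56], [96, 6, 57], [90, 7, 59]]
top 67 [[71, -9, 6], [100, -3, 8], [99, 4, 11], [99, 8, 14], [100, -9, 15], [102, -3, 18], [100, 2, 21], [100, 0, 24], [97, -1, 27], [97, 9, 30], [101, 1, 32], [97, -3, 36], [97, 7, 36], [99, 0, 40], [99, 4, 43], [99, 1, 46], [101, -2, 52], [92, 7, 53], [100, -1, 55], [97, 1, 55], [97, -5, 56], [100, -3, 57], [99, 7, 59]]
[-0.14 -0.04  1.7   0.    1.48  0.91] F [-0.3 -0.5 -1.3] d [ -74.6  198.4 -175. ] [-0.19 15.08 -0.12]
side face 1042 [5.0000e-03 2.0000e-03 2.5724e+01] med z 25.8
  ext [[-66.2, -51.2, 18.5], [62.7, 48.8, 32.6]]
  flange z by y [(-40, np.float64(0.1)), (-30, np.float64(3.9)), (-20, np.float64(2.7)), (-10, np.float64(6.6)), (0, np.float64(8.1)), (10, np.float64(4.6)), (20, np.float64(1.6)), (30, np.float64(-0.1))]
top face 750 [-4.0000e-03 -5.0000e-03  2.6783e+01] med z 26.8
  ext [[-64.6, -52.0, 19.6], [65.8, 47.3, 32.3]]
  flange z by y [(-40, np.float64(1.9)), (-30, np.float64(2.9)), (-20, np.float64(6.0)), (-10, np.float64(5.1)), (10, np.float64(4.7)), (20, np.float64(3.0)), (30, np.float64(0.8))]
```

View pics/end.png

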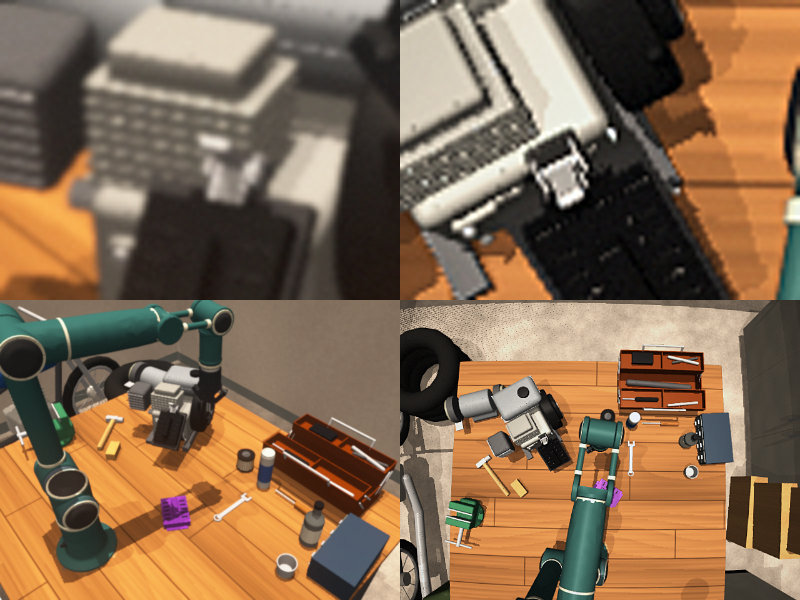

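The end view shows the cover shut at (165,240). The claw lies over its flange at (225,185), and the tab stands square to the face (box x steady at 97–100 over its height). The bystanders are where they were.

```bash
python3 -c "
from workcell import bot
print(bot.finish_job())"
```

```text
the job is handed in; nothing more can be done
None
```

The job is handed in: the element is flat in the pocket, the cover was hooked and swung shut, and then the clip was pushed home against its stop over the top flange; the hand-in returned no verdict.

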